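# Load and secure the tube shaker

### The job

Load the shaker: press every sample tube lying on the bench pad down into a free pair of spring clips, one tube to a pair and centred across the two rails, until it snaps fully home in both clips. Then swing the hold-down frame shut over the tubes, and only after that turn both turnbuttons square over its front bar. Do not knock over the beaker or the jar by the tubes.

Things in the scene. Friction and masses are not known exactly. Their poses are not given: they have to be found in the camera images.
- shaker: tube shaker: white box 300 x 380 mm, aluminium platform 105 mm above the bench; fixed. Origin on the bench under the middle of the platform's clip rails; x to the rear, away from the panel side, y left, z up. Two rails along y, at x = -29 and +29 mm, each with five steel spring clips 58 mm apart. A tube lies across both rails, held by one clip of each
- slot1 (a point): leftmost of the five clip pairs: the origin of a tube that is fully home in it, 129.7 mm above the bench, tube axis parallel to the shaker's x, cap to either end. A tube resting on the clip lips is 19 mm higher; pressing it straight down until it snaps takes 10 to 20 N. Clip lips: 37 mm above the platform, 22 mm apart. Jaws 12 mm wide; 46 mm of tube is free between the two clips
- slot2 (a point): the same point for clip pair number 2 of 5, counted from the left
- slot3 (a point): the same point for clip pair number 3 of 5, counted from the left
- slot4 (a point): the same point for clip pair number 4 of 5, counted from the left
- slot5 (a point): the same point for clip pair number 5 of 5, counted from the left
- tube1: capped, full 50 ml sample tube, 45 to 80 g, lying on a soft bench pad left of the shaker. Origin mid-axis of the straight body (29 mm dia., 42.5 mm either way); x axis along the tube to the cap. Grey cap 32 mm dia., 14 mm long at +x, with a six-sided flange 36 mm across flats next to the body; 15 mm pointed end at -x. On the bench the origin is about 16 mm up. May be absent (None from the start)
- tube2: capped, full 50 ml sample tube, 45 to 80 g, lying on a soft bench pad left of the shaker. Origin mid-axis of the straight body (29 mm dia., 42.5 mm either way); x axis along the tube to the cap. Grey cap 32 mm dia., 14 mm long at +x, with a six-sided flange 36 mm across flats next to the body; 15 mm pointed end at -x. On the bench the origin is about 16 mm up. May be absent (None from the start)
- tube3: capped, full 50 ml sample tube, 45 to 80 g, lying on a soft bench pad left of the shaker. Origin mid-axis of the straight body (29 mm dia., 42.5 mm either way); x axis along the tube to the cap. Grey cap 32 mm dia., 14 mm long at +x, with a six-sided flange 36 mm across flats next to the body; 15 mm pointed end at -x. On the bench the origin is about 16 mm up. May be absent (None from the start)
- tube4: capped, full 50 ml sample tube, 45 to 80 g, lying on a soft bench pad left of the shaker. Origin mid-axis of the straight body (29 mm dia., 42.5 mm either way); x axis along the tube to the cap. Grey cap 32 mm dia., 14 mm long at +x, with a six-sided flange 36 mm across flats next to the body; 15 mm pointed end at -x. On the bench the origin is about 16 mm up. May be absent (None from the start)
- tube5: capped, full 50 ml sample tube, 45 to 80 g, lying on a soft bench pad left of the shaker. Origin mid-axis of the straight body (29 mm dia., 42.5 mm either way); x axis along the tube to the cap. Grey cap 32 mm dia., 14 mm long at +x, with a six-sided flange 36 mm across flats next to the body; 15 mm pointed end at -x. On the bench the origin is about 16 mm up. May be absent (None from the start)
- frame (a joint): hold-down frame, steel, hinged along the shaker's rear: 0 = shut, level over the tubes; grows as it opens, rad, up to 1.8 (leaning back past upright, where it starts). The stiff hinge keeps it where it is left; moving its front bar takes about 1 to 5 N. Its rubber crossbar, half-way along, clears tubes that are home by 2.5 mm and fouls any that is not
- frame_bar (a point): middle of the frame's front bar, round, 12 mm dia., 350 mm long, parallel to the shaker's y and 180 mm from the hinge. Shut: 85 mm in front of the shaker's origin, 151 mm above the bench; open: at the top of the frame
- frame_hinge (a point): middle of the frame's hinge axis, parallel to the shaker's y axis, 95 mm behind the shaker's origin and 151 mm above the bench
- turnbutton_left (a joint): left turnbutton, on a post at the platform's front left corner, turning about the vertical: at 0 its steel wing is parallel to the front bar, pointing to the shaker's middle; grows, rad, turned counter-clockwise seen from above; at 1.57 the wing points straight back over the shut front bar. Range 0 to 1.62, friction 0.05 N m, stays where left
- turnbutton_left_grip (a point): on the pivot axis of the left turnbutton (118 mm in front of the shaker's origin, 145 mm to the left), 174 mm above the bench, in its black grip: an upright fin 10 mm thick, 28 mm long in line with the wing, its top 185 mm and the wing's upper face 163 mm above the bench
- turnbutton_left_tip (a point): end of the left turnbutton's wing, on its upper face, 44 mm from the pivot axis
- turnbutton_right (a joint): right turnbutton, on a post at the platform's front right corner, turning about the vertical: at 0 its steel wing is parallel to the front bar, pointing to the shaker's middle; grows, rad, turned clockwise seen from above; at 1.57 the wing points straight back over the shut front bar. Range 0 to 1.62, friction 0.05 N m, stays where left
- turnbutton_right_grip (a point): on the pivot axis of the right turnbutton (118 mm in front of the shaker's origin, 145 mm to the right), 174 mm above the bench, in its black grip: an upright fin 10 mm thick, 28 mm long in line with the wing, its top 185 mm and the wing's upper face 163 mm above the bench
- turnbutton_right_tip (a point): end of the right turnbutton's wing, on its upper face, 44 mm from the pivot axis
- beaker: glass beaker, 68 mm wide and 90 mm high, at the back left. Origin under its middle, z axis up. Not to be knocked over
- jar_a: clear sample jar with a white lid, 66 mm wide and 85 mm high, beyond the tubes at the left. Origin under its middle, z axis up. Not to be knocked over

How it is judged:
By the outcome, as a careful person would: the job done as asked, in the order asked, and still so for the second after the job is handed in, with the robot touching nothing.
Of tube1, tube2, tube3, tube4, tube5 only 3 to 5 are there at a start; the rules pass over those that are not, and their reading is None.
At some moment in a run one of tube1, tube2, tube3, tube4, tube5 may be knocked a few centimetres aside while the robot is not near it.
Once in a run the grip may slacken for a moment while it holds something.
It also fails if it takes over 210 s, if anything falls off the work surface, if the arm or the gripper's body presses on something with over 40 N, if the wrist force passes 120 N, or if a joint passes its speed limit or range.

### The arm

A 6-joint arm with a two-finger parallel gripper is mounted at the origin on the work surface. World frame = base frame: x ahead of the robot, y to its left, z up, the work surface at z = 0. Lengths are in m, angles in degrees, forces in N, time in s.
With the tool pointing down it reaches from about 0.3 to 0.75 m from the base axis. Payload 8.5 kg.
Tool frame: the origin (TCP) lies at the very end of the fingers, on their centre line; the grasp point (between the pads) lies 19 mm behind it; z points along the fingers, y is the line along which they close (so a half turn about z gives the same grasp; the last joint's range is limited). The gripper opens to 85 mm and grips with 20 to 120 N. Pads are 22 mm wide; open, the fingers measure 114 mm over their backs; the gripper's body (76 mm by 85 mm) begins 54 mm behind the grasp point. The pads swing forward as they close: fully open they stand 13 mm farther back than shut.
Start: joints at [-89.112, 21.807, 74.336, -0, 83.858, -12.336], TCP at [0.126, -0.535, 0.231] pointing down, gripper open.
Joint ranges: [-178.18, 178.18], [-50.72, 133.34], [12.68, 142.11], [-81.47, 261.47], [9.98, 163.14], [-165.26, 165.26]. Speed limits (degrees/s): [136.94, 136.94, 180, 180, 180, 180].

### API

Orientations are given as a 3x3 rotation matrix whose columns are the frame's x, y, z axes.
In Python, from rig import env gives the robot as it stands.
- The arm moves only by the tool move_arm, never from a script. Its argument "plan" is a list of rows, each a list of 7 numbers: the turn, a rotation vector about the tool's x, y, z in degrees, then the shift along the tool's x, y, z in cm, then the gripper command: -1 is shut, 1 is fully open, values between are in proportion. In form: [[ax, ay, az, tx, ty, tz, jaw], ...]. A call has 1 to 5 rows; each row is the pose to reach, as a shift and turn from the pose commanded when the call began, along the tool's axes at that moment; what a row does not reach only later rows make up. A row lasts 1/10 s, in which the tool goes at most 50 mm and 8.59 degrees, less where a joint would pass 70% of its speed; a pose out of reach is approached as far as the arm can. A call with a gripper value outside its range is refused whole. The fingers move at their own pace and stop on an object; "squeeze" is the grip in N (left out, the last holds). Time passes only in rows, so rows that repeat a pose let the fingers close. It gives the time, the measured TCP pose, the force, the opening and the grip force at its end, in the units of the state.
- env.observe(): the state, without advancing time (a new reading comes with each control period).
- env.get_image(name): name is "scene" or "side" or "wrist"; returns a dict with "color" (420x560x3 uint8, red, green, blue), "fov_y" (degrees; the focal length in pixels is half the picture's height over the tangent of half this angle, whatever the lens; pixels are square), "cx", "cy" (the principal point, pixels), "distortion" ([k1, k2, p1, p2, k3] as OpenCV has them; the pictures are not rectified), "R" (3x3) and "t" (3): a world point X has camera coordinates R X + t. Camera axes: x right, y down, z forward; pixel columns grow to the right and rows downward; lengths in m; the calibration is good to about 2 mm. A picture is of the moment at which its call begins. There is no depth.
- env.close_job(): hands the job in; it is judged then, once.
Trained networks look in a picture, given as the dict that the camera call returned (one of the last four; its "shot" number tells which), for a name from the list of things; names that differ only in an ending like _2 or _b are one class to them, and where a whole thing is asked for, a point or a joint stands for the part that bears it (a point fixed in the world has none). Each returns a list of dicts, best first, with "conf" (0 to 1); they miss things now and then, are a little off and sometimes report something else, mostly with a low value. They report only what shows in the picture. A call takes as long as a camera call.
- env.outline_of(target, picture): "mask" (420x560 bool, what is visible of it) and "bbox" ([centre column, centre row, width, height] in pixels, round what is visible of it).
- env.tip_of(target, picture): "pixel" ([column, row] in pixels: a listed point, or the origin of a listed thing).
The state is a dict: "time_s": time; "q": joint angles; "qvel": joint speeds; "joint_efforts": joint torques, N m; "position": TCP position; "tool_rot": TCP orientation; "ft_force": force on the tool from outside, world axes, zero at the start; "wrist_torque": the same for the moment, N m; "grip_width": finger opening in m; "gripper_force": force on a finger pad.
Only numpy, scipy, OpenCV 4.12 (cv2) and the standard library are available. Lean on these libraries where they do the work, as an engineer would, in place of code of your own. Each camera call takes 0.05 s, during which the arm holds its last target. There are 200 camera calls.

## Working session

There is one attempt and no reset: what is moved stays moved. The work goes in short steps, Python scripts to look and compute and a tool call to move; the robot and the scene stay as the last step left them, time stands still between calls to the robot, and variables do not carry over. Pictures are saved under pics/ and viewed, at most 14 in all, crops included, and the job is handed in when it is done.

Besides the shell and the picture viewer there is one more tool, called after "Emit:" as name([rows], argument=value, ...), one row to a line, values as JSON. move_arm: Moves the arm, as the interface text tells. Its arguments: {"type":"object","properties":{"plan":{"type":"array"},"squeeze":{"type":"number"}},"required":["plan"]}

```bash
ls; mkdir -p pics; cat > h.py <<'E'
import numpy as np, cv2
from rig import env
def cam(im):
    f=im["color"].shape[0]/2/np.tan(np.radians(im["fov_y"])/2)
    K=np.array([[f,0,im["cx"]],[0,f,im["cy"]],[0,0,1]])
    return K,np.array(im["distortion"],float),np.array(im["R"]),np.array(im["t"])
def ray(im,px):
    K,d,R,t=cam(im)
    u=cv2.undistortPoints(np.array(px,float).reshape(1,1,2),K,d).ravel()
    return -R.T@t, R.T@np.array([u[0],u[1],1])
def at_z(im,px,z):
    o,v=ray(im,px); return o+v*(z-o[2])/v[2]
def proj(im,X):
    K,d,R,t=cam(im)
    return cv2.projectPoints(np.array(X,float).reshape(-1,3),cv2.Rodrigues(R)[0],t,K,d)[0].reshape(-1,2)
def tri(obs):
    A=np.zeros((3,3));b=np.zeros(3)
    for im,px in obs:
        o,v=ray(im,px);v=v/np.linalg.norm(v);P=np.eye(3)-np.outer(v,v);A+=P;b+=P@o
    return np.linalg.solve(A,b)
def save(im,name): cv2.imwrite("pics/"+name,im["color"][:,:,::-1])
E
python3 - <<'E'
from h import *
np.set_printoptions(precision=3,suppress=True)
ims={n:env.get_image(n) for n in("scene","side","wrist")}
cv2.imwrite("pics/a.png",cv2.resize(np.vstack([ims["scene"]["color"],ims["side"]["color"]]),None,fx=.71,fy=.71)[:,:,::-1])
save(ims["scene"],"scene.png"); save(ims["side"],"side.png")
for n in("scene","side"):
    im=ims[n]; print(n,"campos",-im["R"].T@im["t"])
    for t in ["slot1","slot3","slot5","frame_bar","frame_hinge","turnbutton_left_grip","turnbutton_right_grip","turnbutton_left_tip","turnbutton_right_tip","tube1","beaker","jar_a","shaker"]:
        r=env.tip_of(t,im)
        print(t,[(np.round(a["pixel"]).tolist(),round(a["conf"],2)) for a in r[:6]])
for t in ["slot1","slot5","frame_hinge","turnbutton_left_grip","turnbutton_right_grip","frame_bar"]:
    a=env.tip_of(t,ims["scene"]);b=env.tip_of(t,ims["side"])
    if a and b: print(t,tri([(ims["scene"],a[0]["pixel"]),(ims["side"],b[0]["pixel"])]))
for a in env.tip_of("tube1",ims["scene"]): print("tube scene",at_z(ims["scene"],a["pixel"],.016),a["conf"])
for a in env.tip_of("tube1",ims["side"]): print("tube side",at_z(ims["side"],a["pixel"],.016),a["conf"])
E
```

```text
pics
scene campos [1.12  0.755 0.793]
slot1 [([252.0, 178.0], 0.96), ([212.0, 143.0], 0.91), ([223.0, 154.0], 0.89), ([240.0, 167.0], 0.78)]
slot3 [([252.0, 178.0], 0.96), ([212.0, 143.0], 0.91), ([223.0, 154.0], 0.89), ([240.0, 167.0], 0.78)]
slot5 [([252.0, 178.0], 0.96), ([212.0, 143.0], 0.91), ([223.0, 154.0], 0.89), ([240.0, 167.0], 0.78)]
frame_bar [([190.0, 106.0], 0.84), ([244.0, 165.0], 0.42), ([253.0, 175.0], 0.19)]
frame_hinge [([203.0, 167.0], 0.67), ([240.0, 129.0], 0.36)]
turnbutton_left_grip [([296.0, 155.0], 0.51), ([242.0, 125.0], 0.48)]
turnbutton_right_grip [([237.0, 120.0], 0.53)]
turnbutton_left_tip []
turnbutton_right_tip [([243.0, 129.0], 0.43)]
tube1 [([320.0, 271.0], 0.83), ([400.0, 270.0], 0.79), ([382.0, 256.0], 0.69)]
beaker [([276.0, 320.0], 0.78)]
jar_a [([414.0, 320.0], 0.93)]
shaker [([234.0, 194.0], 0.7)]
side campos [0.514 1.074 0.856]
slot1 [([290.0, 185.0], 0.91), ([296.0, 158.0], 0.91), ([294.0, 175.0], 0.82), ([294.0, 164.0], 0.74), ([297.0, 153.0], 0.7)]
slot3 [([290.0, 185.0], 0.91), ([296.0, 158.0], 0.91), ([294.0, 175.0], 0.82), ([294.0, 164.
[... 408 characters left out ...]
], 0.38)]
turnbutton_right_tip [([326.0, 141.0], 0.38)]
tube1 [([339.0, 294.0], 0.9), ([341.0, 313.0], 0.59), ([276.0, 272.0], 0.54)]
beaker [([218.0, 292.0], 0.69)]
jar_a [([311.0, 354.0], 0.85), ([326.0, 173.0], 0.69)]
shaker [([261.0, 160.0], 0.72), ([290.0, 198.0], 0.67)]
slot1 [ 0.555 -0.086  0.127]
slot5 [ 0.555 -0.086  0.127]
frame_hinge [ 0.64  -0.213  0.143]
turnbutton_left_grip [0.611 0.161 0.343]
turnbutton_right_grip [ 0.423 -0.358  0.167]
frame_bar [ 0.666 -0.194  0.332]
tube scene [0.57  0.219 0.016] 0.83
tube scene [0.408 0.34  0.016] 0.79
tube scene [0.407 0.277 0.016] 0.69
tube side [0.413 0.28  0.016] 0.9
tube side [0.412 0.346 0.016] 0.59
tube side [0.585 0.2   0.016] 0.54
```

View pics/scene.png

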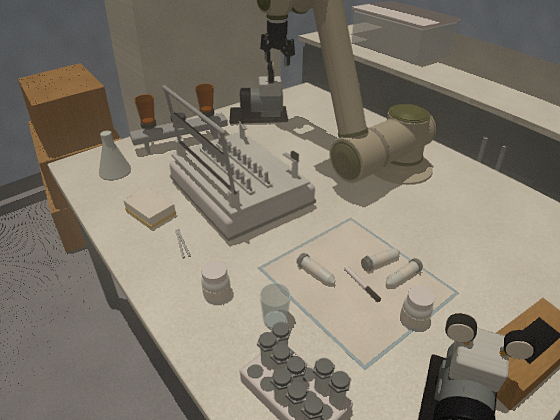

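View pics/side.png

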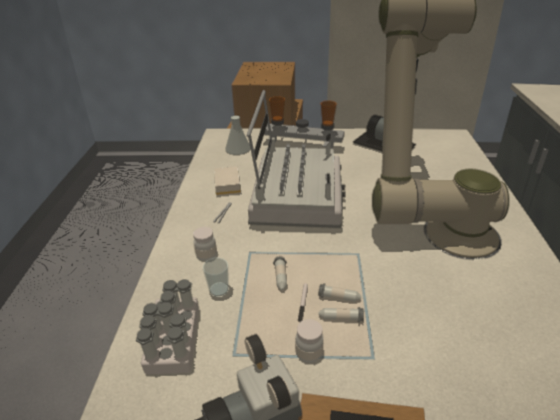

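```bash
cat >> h.py <<'E'
SL=np.array([[0,y,.1297] for y in (.116,.058,0,-.058,-.116)])
GR=np.array([[-.118,.145,.174],[-.118,-.145,.174]])
def toW(p,P): 
    c,s=np.cos(p[2]),np.sin(p[2]); P=np.atleast_2d(P)
    return P@np.array([[c,-s,0],[s,c,0],[0,0,1]]).T+[p[0],p[1],0]
def fit(groups,p0):
    # groups: (im, model pts, detected px); nearest assignment, robust
    from scipy.optimize import least_squares
    def res(p):
        r=[]
        for im,P,px in groups:
            q=proj(im,toW(p,P))
            for a in px: r.append(np.linalg.norm(q-a,axis=1).min())
        return r
    return least_squares(res,p0,loss="soft_l1",f_scale=2,diff_step=1e-4),res
E
python3 - <<'E'
from h import *
np.set_printoptions(precision=4,suppress=True)
S=env.get_image("scene");D=env.get_image("side")
g=[]
for im in(S,D):
    sl=[a["pixel"] for a in env.tip_of("slot1",im)]; g.append((im,SL,sl))
    print(np.round(sl))
    b=[a["pixel"] for n in("turnbutton_left_grip","turnbutton_right_grip") for a in env.tip_of(n,im)]
    print(np.round(b))
g.append((D,GR,[[327,179],[328,135]])); g.append((S,GR,[[296,155],[241,126]]))
best=None
for x in(.52,.55,.58):
  for y in(-.16,-.2,-.24):
    for w in(-.2,0,.2):
      r,f=fit(g,[x,y,w])
      if best is None or r.cost<best[0].cost: best=(r,f)
r,f=best; print(r.x,r.cost,np.round(f(r.x),1))
np.save("shaker.npy",r.x)
for im in (S,D): print(np.round(proj(im,toW(r.x,np.vstack([SL,GR]))),0).tolist())
# tube axes from masks
for im in(S,D):
    for a in env.outline_of("tube1",im):
        m=a["mask"]; ys,xs=np.nonzero(m)
        W=np.array([at_z(im,p,.016)[:2] for p in np.c_[xs,ys].astype(float)])
        c=W.mean(0); u,s,v=np.linalg.svd(W-c,full_matrices=False)
        print(im["shot"],round(a["conf"],2),c,v[0],"ang",np.degrees(np.arctan2(v[0][1],v[0][0])),len(W),np.ptp((W-c)@v[0]))
o=env.observe(); print(o["position"],o["tool_rot"],o["grip_width"],o["time_s"])
w=env.get_image("wrist");print("wristcam",-w["R"].T@w["t"],w["R"],w["fov_y"])
for n in("beaker","jar_a"):
    a=env.tip_of(n,S)[0];print(n,at_z(S,a["pixel"],0)); a=env.tip_of(n,D)[0];print(n,at_z(D,a["pixel"],0))
E
```

```text
[[222. 153.]
 [212. 144.]
 [245. 168.]
 [232. 160.]
 [254. 175.]
 [278. 318.]]
[[292. 153.]
 [187. 107.]
 [253. 176.]
 [239. 120.]]
[[297. 163.]
 [294. 173.]
 [294. 150.]
 [289. 187.]
 [296. 160.]]
[[327. 180.]
 [327. 135.]]
[ 0.547  -0.198  -0.0324] 320.68986094754194 [  1.6   2.    2.    0.7   2.1 143.1   5.1   3.1   1.1   2.7   2.9   1.7
   2.1   1.1   7.6]
[[254.0, 177.0], [243.0, 168.0], [233.0, 160.0], [223.0, 152.0], [214.0, 144.0], [295.0, 155.0], [240.0, 118.0]]
[[291.0, 185.0], [292.0, 175.0], [293.0, 167.0], [294.0, 159.0], [295.0, 151.0], [329.0, 178.0], [328.0, 137.0]]
4 0.97 [0.4195 0.2804] [ 0.9845 -0.1753] ang -10.098530113787184 463 0.1221089697637186
4 0.88 [0.4082 0.3518] [ 0.9999 -0.0106] ang -0.6057930928091155 463 0.13094870152296306
4 0.58 [0.5736 0.2025] [-0.0289  0.9996] ang 91.65704486998057 500 0.12938761990042036
5 0.94 [0.4144 0.2786] [-0.9744  0.2246] ang 167.01816024427205 445 0.11113716668243626
5 0.73 [ 0.4199 -0.3049] [-0.036   0.9994] ang 92.06457882033342 47 0.07264284361712502
5 0.66 [0.5752 0.1963] [-0.1081  0.9941] ang 96.20537960275725 312 0.1314369956461398
5 0.58 [0.4094 0.3512] [-0.9999  0.0107] ang 179.38927935465946 475 0.11235575652368432
5 0.54 [ 0.4054 -0.6457] [0.1844 0.9828] ang 79.37207622332157 46 0.11316699792610393
[ 0.1258 -0.5354  0.2313] [[ 0.9735  0.2288  0.    ]
 [ 0.2288 -0.9735  0.    ]
 [ 0.     -0.     -1.    ]] 0.08537692836889617 2.65
wristcam [ 0.2032 -0.5168  0.3732] [[ 0.2284 -0.9736 -0.0005]
 [-0.9255 -0.2172  0.3104]
 [-0.3023 -0.0705 -0.9506]] 65.47338681771458
beaker [0.7357 0.2609 0.    ]
beaker [0.7366 0.2735 0.    ]
jar_a [0.4854 0.4485 0.    ]
jar_a [0.4927 0.4593 0.    ]
```

```bash
cat >> h.py <<'E'
def legs(wps,start=None):
    """wps: (x,y,z,yaw deg). Prints per call: az, tx,ty,tz (cm) end of that call."""
    o=env.observe()
    if start is None:
        p=np.array(o["position"]);R=np.array(o["tool_rot"]);yaw=np.degrees(np.arctan2(R[1,0],R[0,0]))
        tilt=np.degrees(np.arccos(-R[2,2])); print("now",p.round(4),"yaw",round(yaw,2),"tilt",round(tilt,2),"w",round(o["grip_width"],4),"f",np.round(o["ft_force"],1),"t",round(o["time_s"],1))
    else: p,yaw=np.array(start[:3],float),start[3]
    for w in wps:
        q=np.array(w[:3],float); d=(w[3]-yaw)
        n=int(max(1,np.ceil(np.linalg.norm(q-p)/.245),np.ceil(abs(d)/42)))
        print("->",w)
        for i in range(n):
            s=(q-p)/n; c,sn=np.cos(np.radians(yaw)),np.sin(np.radians(yaw))
            print("   az %.1f  tx %.2f ty %.2f tz %.2f"%(-d/n,100*(s[0]*c+s[1]*sn),100*(s[0]*sn-s[1]*c),-100*s[2]))
            yaw+=d/n
            p=p+s; d_=0
            q=q; 
            if i<n-1: n_=n-1-i; 
            # keep equal steps: recompute
            d=d-d/n if False else d
            if i==n-1: break
            # shrink
            rem=n-1-i
            p_left=q-p; n_keep=rem
            # equal step remains identical
            s_next=p_left/rem
            p=p
        yaw=w[3]; p=q
E
python3 - <<'E'
s=open('h.py').read(); i=s.index("        for i in range(n):")
s=s[:i]+'''        s=(q-p)/n
        for i in range(n):
            c,sn=np.cos(np.radians(yaw)),np.sin(np.radians(yaw))
            print("   az %.1f  tx %.2f ty %.2f tz %.2f"%(-d/n,100*(s[0]*c+s[1]*sn),100*(s[0]*sn-s[1]*c),-100*s[2]))
            yaw+=d/n
        yaw=w[3]; p=q
'''
open('h.py','w').write(s)
from h import *
legs([(.126,-.535,.40,13.2),(.5,-.2,.4,180)])
E
```

```text
now [ 0.1258 -0.5354  0.2313] yaw 13.22 tilt 0.0 w 0.0855 f [-0.3  0.4 -0.5] t 2.9
-> (0.126, -0.535, 0.4, 13.2)
   az 0.0  tx 0.03 ty -0.03 tz -16.87
-> (0.5, -0.2, 0.4, 180)
   az -41.7  tx 11.02 ty -6.02 tz -0.00
   az -41.7  tx 12.23 ty 2.83 tz -0.00
   az -41.7  tx 7.24 ty 10.25 tz -0.00
   az -41.7  tx -1.41 ty 12.47 tz -0.00
```

Emit:
move_arm([
  [0,0,0,0,0,-5,1],
  [0,0,0,0,0,-10,1],
  [0,0,0,0,0,-15,1],
  [0,0,0,0,0,-16.9,1],
])

```text
time_s: 3.3
position: [0.1259, -0.5355, 0.4055]
tool_rot: [[0.973, 0.229, 0.0], [0.229, -0.973, -0.008], [-0.002, 0.008, -1.0]]
ft_force: [-0.2, -0.6, -0.1]
grip_width: 0.0856
gripper_force: 0.0
```

Emit:
move_arm([
  [0,0,-8.3,2.2,-1.2,0,1],
  [0,0,-16.7,4.4,-2.4,0,1],
  [0,0,-25,6.6,-3.6,0,1],
  [0,0,-33.4,8.8,-4.8,0,1],
  [0,0,-41.7,11,-6,0,1],
])

```text
time_s: 3.8
position: [0.2198, -0.451, 0.4004]
tool_rot: [[0.57, 0.822, 0.0], [0.822, -0.57, -0.0], [-0.0, 0.0, -1.0]]
ft_force: [0.4, -0.2, 0.0]
grip_width: 0.0854
gripper_force: 0.0
```

Emit:
move_arm([
  [0,0,-8.3,2.4,0.6,0,1],
  [0,0,-16.7,4.9,1.1,0,1],
  [0,0,-25,7.3,1.7,0,1],
  [0,0,-33.4,9.8,2.3,0,1],
  [0,0,-41.7,12.2,2.8,0,1],
])

```text
time_s: 4.3
position: [0.3129, -0.3672, 0.4004]
tool_rot: [[-0.121, 0.993, 0.0], [0.993, 0.121, -0.0], [-0.0, 0.0, -1.0]]
ft_force: [0.3, 0.6, 0.6]
grip_width: 0.0852
gripper_force: 0.0
```

Emit:
move_arm([
  [0,0,-8.3,1.4,2,0,1],
  [0,0,-16.7,2.9,4.1,0,1],
  [0,0,-25,4.3,6.1,0,1],
  [0,0,-33.4,5.8,8.2,0,1],
  [0,0,-41.7,7.2,10.2,0,1],
])

```text
time_s: 4.8
position: [0.4059, -0.2839, 0.4004]
tool_rot: [[-0.751, 0.66, 0.0], [0.66, 0.751, -0.0], [-0.0, 0.0, -1.0]]
ft_force: [0.8, -0.5, 0.1]
grip_width: 0.0853
gripper_force: 0.0
```

Emit:
move_arm([
  [0,0,-8.3,-0.3,2.5,0,1],
  [0,0,-16.7,-0.6,5,0,1],
  [0,0,-25,-0.8,7.5,0,1],
  [0,0,-33.4,-1.1,10,0,1],
  [0,0,-41.7,-1.4,12.5,0,1],
])

```text
time_s: 5.3
position: [0.4995, -0.1999, 0.4004]
tool_rot: [[-1.0, -0.007, 0.0], [-0.007, 1.0, -0.0], [-0.0, -0.0, -1.0]]
ft_force: [0.0, -0.8, 0.1]
grip_width: 0.0856
gripper_force: 0.0
```

Works well. Take the closer look at the shaker from the wrist.

```bash
python3 - <<'E'
from h import *
np.set_printoptions(precision=4,suppress=True)
W=env.get_image("wrist"); p=np.load("shaker.npy")
sl=env.tip_of("slot1",W); gl=env.tip_of("turnbutton_left_grip",W); gr=env.tip_of("turnbutton_right_grip",W)
tl=env.tip_of("turnbutton_left_tip",W); tr=env.tip_of("turnbutton_right_tip",W); hg=env.tip_of("frame_hinge",W)
for n,a in (("sl",sl),("gl",gl),("gr",gr),("tl",tl),("tr",tr),("hinge",hg)): print(n,[(np.round(b["pixel"]).tolist(),round(b["conf"],2)) for b in a])
P=[a["pixel"] for a in sl if a["conf"]>.4]
G=[a["pixel"] for a in gl[:1]+gr[:1]]
print("pred",proj(W,toW(p,np.vstack([SL,GR]))).round().tolist())
r,f=fit([(W,SL,P),(W,GR,G)],p); print(r.x,f(r.x))
im=W["color"].copy()
for q in proj(W,toW(r.x,np.vstack([SL,GR]))): cv2.drawMarker(im,tuple(int(v) for v in q),(255,0,0),0,8)
cv2.imwrite("pics/w1.png",cv2.resize(im,(784,588))[:,:,::-1]); np.save("shaker_w.npy",r.x)
E
```

```text
sl [([361.0, 214.0], 0.79), ([231.0, 209.0], 0.73), ([318.0, 213.0], 0.64), ([272.0, 209.0], 0.55)]
gl [([146.0, 112.0], 0.65), ([412.0, 124.0], 0.58)]
gr [([145.0, 109.0], 0.66)]
tl [([372.0, 123.0], 0.8)]
tr [([189.0, 129.0], 0.66), ([146.0, 112.0], 0.63)]
hinge [([271.0, 280.0], 0.81)]
pred [[365.0, 212.0], [321.0, 210.0], [277.0, 208.0], [234.0, 207.0], [190.0, 205.0], [414.0, 123.0], [148.0, 112.0]]
[ 0.5486 -0.2029 -0.0504] [np.float64(0.3744032742825686), np.float64(1.8686558856061168), np.float64(1.2015715588050866), np.float64(1.9119029754000993), np.float64(0.6269452637372472), np.float64(1.8811247841982026)]
```

View pics/w1.png

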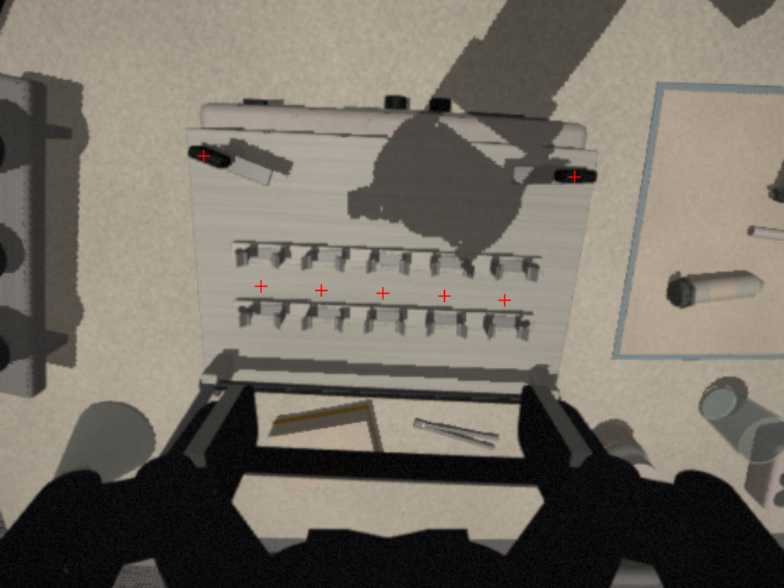

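```bash
python3 - <<'E'
from h import *
W=env.get_image("wrist"); p=np.load("shaker_w.npy"); p[2]=-.047
x0,y0,w,h,s=150,90,290,150,2.75
im=cv2.resize(W["color"][y0:y0+h,x0:x0+w],None,fx=s,fy=s,interpolation=cv2.INTER_CUBIC)
def m(P,c):
    for q in proj(W,toW(p,P)): cv2.circle(im,(int((q[0]-x0+.5)*s),int((q[1]-y0+.5)*s)),1,c,-1)
for sx in(-.029,.029):
    for y in SL[:,1]:
        for e in(-.011,.011): m([[sx+d,y+e,.142] for d in(-.006,0,.006)],(255,0,0))
m(GR+[0,0,.011],(0,0,255)); m([[-.118,y,.185] for y in(.131,.159)],(0,0,255))
m([[-.15+.0,y,.105] for y in(-.19,.19)],(0,255,0)); m([[.095,y,.151] for y in np.linspace(-.17,.17,9)],(0,255,0))
cv2.imwrite("pics/w2.png",im[:,:,::-1]); print(im.shape,-W["R"].T@W["t"])
E
```

```text
(412, 798, 3) [ 0.41793755 -0.20080071  0.54230319]
```

View pics/w2.png

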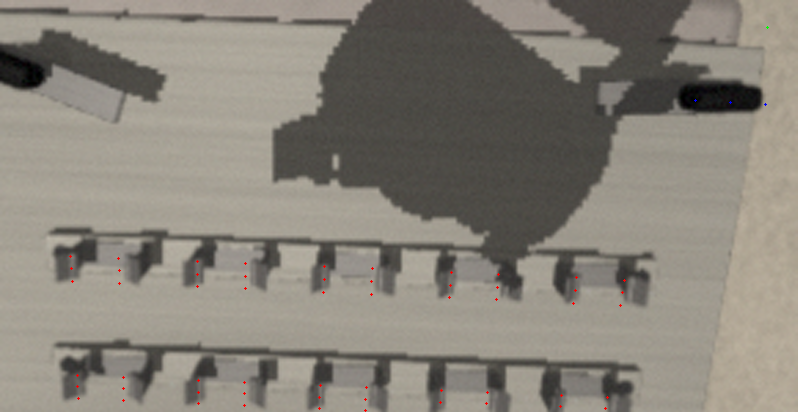

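Emit:
move_arm([
  [0,0,0,0,0,5,1],
  [0,0,0,0,0,10,1],
  [0,0,0,0,0,13,1],
  [0,0,0,0,0,13,1],
])

```text
time_s: 6.1
position: [0.4971, -0.2004, 0.2669]
tool_rot: [[-1.0, 0.001, -0.007], [0.001, 1.0, 0.004], [0.007, 0.004, -1.0]]
ft_force: [0.7, 0.7, 0.6]
grip_width: 0.0855
gripper_force: 0.0
```

```bash
python3 - <<'E'
from h import *
np.set_printoptions(precision=4,suppress=True)
W=env.get_image("wrist"); p=np.array([.5486,-.2005,-.048])
sl=env.tip_of("slot1",W); print([(np.round(b["pixel"],1).tolist(),round(b["conf"],2)) for b in sl])
print(proj(W,toW(p,SL)).round(1).tolist())
r,f=fit([(W,SL,[a["pixel"] for a in sl if a["conf"]>.4])],p); print(r.x,f(r.x))
g=proj(W,toW(p,SL)); x0=int(g[:,0].min()-50);x0=max(0,x0);y0=int(g[:,1].min()-70)
w,h=min(400,560-x0),140; s=2
im=cv2.resize(W["color"][y0:y0+h,x0:x0+w],None,fx=s,fy=s,interpolation=cv2.INTER_CUBIC)
def m(P,c):
    for q in proj(W,toW(p,P)): cv2.circle(im,(int((q[0]-x0+.5)*s),int((q[1]-y0+.5)*s)),1,c,-1)
for sx in(-.029,.029):
    for y in SL[:,1]:
        for e in(-.011,.011): m([[sx+d,y+e,.142] for d in(-.006,0,.006)],(255,0,0))
        m([[sx+d,y,.105] for d in(-.006,.006)],(0,255,0))
cv2.imwrite("pics/w3.png",im[:,:,::-1]); print(im.shape,-W["R"].T@W["t"])
E
```

```text
[([274.6, 252.0], 0.96), ([399.2, 258.4], 0.87), ([214.3, 251.1], 0.83), ([152.6, 250.0], 0.59)]
[[397.3, 260.3], [336.9, 258.0], [275.4, 255.6], [213.5, 253.1], [151.7, 250.4]]
[ 0.5466 -0.1998 -0.0411] [np.float64(2.2646752001936803), np.float64(1.1201294692668213), np.float64(0.38729547817807997), np.float64(0.8823075694518507)]
(280, 800, 3) [ 0.4178 -0.2006  0.4092]
```

View pics/w3.png

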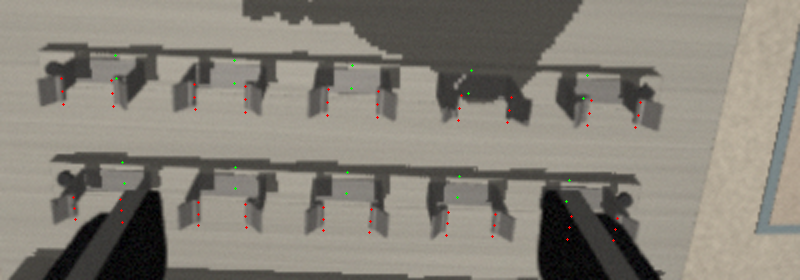

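Emit:
move_arm([
  [0,0,0,0,4.6,-2,1],
  [0,0,0,0,9.2,-4,1],
  [0,0,0,0,13.8,-5,1],
  [0,0,0,0,18.4,-5,1],
  [0,0,0,0,23,-5,1],
])

```text
time_s: 6.7
position: [0.4991, 0.0307, 0.3236]
tool_rot: [[-1.0, 0.0, 0.006], [0.0, 1.0, -0.001], [-0.006, -0.001, -1.0]]
ft_force: [0.6, -0.6, -1.0]
grip_width: 0.0857
gripper_force: 0.0
```

Emit:
move_arm([
  [0,0,0,0,4.6,-2,1],
  [0,0,0,0,9.2,-4,1],
  [0,0,0,0,13.8,-4,1],
  [0,0,0,0,18.4,-4,1],
  [0,0,0,0,23,-4,1],
])

```text
time_s: 7.2
position: [0.4986, 0.2611, 0.3635]
tool_rot: [[-1.0, 0.0, 0.005], [0.0, 1.0, 0.001], [-0.005, 0.001, -1.0]]
ft_force: [0.6, -0.8, 0.0]
grip_width: 0.0852
gripper_force: 0.0
```

```bash
cat >> h.py <<'E'
def tubes(im,net=True):
    """origin+dir(towards cap) of tubes lying on the pad, from masks: min-area rectangle at z=.016; cap end = origin offset"""
    out=[]
    tips=[np.array(a["pixel"]) for a in env.tip_of("tube1",im)]
    for a in env.outline_of("tube1",im):
        m=a["mask"]; ys,xs=np.nonzero(m)
        if len(xs)<150: continue
        W=np.array([at_z(im,p,.016)[:2] for p in np.c_[xs,ys].astype(float)])
        c=W.mean(0); v=np.linalg.svd(W-c,full_matrices=False)[2][0]
        s=(W-c)@v; n=np.array([-v[1],v[0]]); t=(W-c)@n
        lo,hi=s.min(),s.max()
        # cap end is wider
        wl=np.ptp(t[s<lo+.02]); wh=np.ptp(t[s>hi-.02])
        if wl>wh: v=-v; s=-s; lo,hi=-hi,-lo
        # total length: -57.5 .. +56.5 about the origin -> mid
        mid=c+v*((lo+hi)/2+.0005)
        k=proj(im,[[*mid,.016]])[0]
        tt=min(tips,key=lambda q:np.linalg.norm(q-k)) if tips else k
        out.append((mid,np.degrees(np.arctan2(v[1],v[0]))))
        print("conf %.2f mid %s len %.3f capdir %.1f wl/wh %.3f %.3f net %s px %s"%(a["conf"],mid.round(4),hi-lo,out[-1][1],wl,wh,at_z(im,tt,.016)[:2].round(4),k.round()))
    return out
PS=np.array([.5473,-.2002,-.045])
E
python3 - <<'E'
from h import *
W=env.get_image("wrist"); tubes(W); print(-W["R"].T@W["t"],env.observe()["position"])
for n in("jar_a","beaker"):
    for a in env.outline_of(n,W)[:1]: print(n,a["bbox"],a["conf"])
save(W,"w4.png")
E
```

```text
conf 0.89 mid [0.4147 0.2797] len 0.115 capdir -10.4 wl/wh 0.028 0.039 net [0.4129 0.2777] px [289. 103.]
conf 0.84 mid [0.5738 0.2055] len 0.118 capdir -82.9 wl/wh 0.029 0.039 net [0.5767 0.2044] px [241. 210.]
conf 0.73 mid [0.4129 0.3506] len 0.115 capdir 176.1 wl/wh 0.035 0.027 net [0.4144 0.3505] px [339. 102.]
conf 0.53 mid [ 0.7824 -0.2134] len 0.183 capdir 138.1 wl/wh 0.017 0.009 net [0.5767 0.2044] px [ 17. 319.]
[0.41750484 0.26126253 0.5049477 ] [0.49843785 0.26131729 0.36250108]
jar_a [413.1, 163.3, 60.9, 52.0] 0.88
beaker [273.2, 315.8, 47.0, 63.5] 0.67
```

View pics/w4.png

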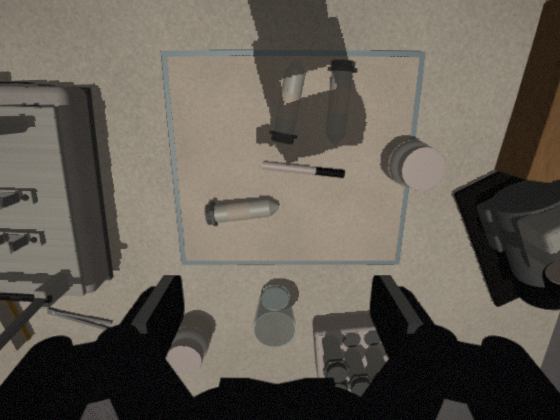

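Emit:
move_arm([
  [0,0,4,2.5,0.5,4,0.3],
  [0,0,8,5,1,8,0.3],
  [0,0,10.4,7,1.5,12.5,0.3],
  [0,0,10.4,8.4,1.8,17,0.3],
  [0,0,10.4,8.4,1.8,21.5,0.3],
])

```text
time_s: 7.95
position: [0.4139, 0.2764, 0.1455]
tool_rot: [[-0.983, 0.181, 0.003], [0.181, 0.983, 0.001], [-0.002, 0.001, -1.0]]
ft_force: [1.2, 0.6, 0.1]
grip_width: 0.0553
gripper_force: 0.0
```

Emit:
move_arm([
  [0,0,0,0,0,3,0.3],
  [0,0,0,0,0,5,0.3],
  [0,0,0,0,0,5,0.3],
])

```text
time_s: 8.25
position: [0.4145, 0.2757, 0.0943]
tool_rot: [[-0.983, 0.182, -0.003], [0.182, 0.983, -0.001], [0.003, -0.002, -1.0]]
ft_force: [0.2, 0.6, -0.4]
grip_width: 0.0552
gripper_force: 0.0
```

```bash
python3 - <<'E'
from h import *
W=env.get_image("wrist"); tubes(W)
legs([(.4145,.279,.003,169.6)])
E
```

```text
conf 0.81 mid [0.4181 0.2788] len 0.123 capdir -10.5 wl/wh 0.028 0.041 net [0.4116 0.2771] px [281. 229.]
conf 0.63 mid [0.4138 0.3505] len 0.116 capdir 176.3 wl/wh 0.042 0.029 net [0.4132 0.3521] px [380. 206.]
now [0.4158 0.2769 0.097 ] yaw 169.55 tilt 0.17 w 0.0553 f [0.7 0.7 0.2] t 8.4
-> (0.4145, 0.279, 0.003, 169.6)
   az -0.1  tx 0.17 ty 0.18 tz 9.40
```

Emit:
move_arm([
  [0,0,0,0,0.15,4,0.3],
  [0,0,0,0,0.15,7.5,0.3],
  [0,0,0,0,0.15,9.2,0.3],
  [0,0,0,0,0.15,9.2,0.3],
  [0,0,0,0,0.15,9.2,0.3],
])

```text
time_s: 8.9
position: [0.4159, 0.2789, 0.0048]
tool_rot: [[-0.984, 0.18, 0.002], [0.18, 0.984, 0.001], [-0.002, 0.001, -1.0]]
ft_force: [0.5, 0.2, -0.8]
grip_width: 0.0554
gripper_force: 0.0
```

Emit:
move_arm([
  [0,0,0,0,0,0,-1],
  [0,0,0,0,0,0,-1],
  [0,0,0,0,0,0,-1],
  [0,0,0,0,0,0,-1],
  [0,0,0,0,0,0,-1],
], squeeze=80)

```text
time_s: 9.4
position: [0.4156, 0.279, 0.0049]
tool_rot: [[-0.984, 0.18, 0.003], [0.18, 0.984, 0.001], [-0.003, 0.002, -1.0]]
ft_force: [-0.6, 0.3, 9.4]
grip_width: 0.0267
gripper_force: 78.1
```

Emit:
move_arm([
  [0,0,0,0,0,0,-1],
  [0,0,0,0,0,-2,-1],
  [0,0,0,0,0,-5,-1],
  [0,0,0,0,0,-9,-1],
  [0,0,0,0,0,-13,-1],
])

```text
time_s: 9.9
position: [0.4145, 0.2786, 0.1354]
tool_rot: [[-0.984, 0.18, 0.0], [0.18, 0.984, 0.0], [-0.0, 0.0, -1.0]]
ft_force: [0.5, 0.4, -0.3]
grip_width: 0.0261
gripper_force: 79.1
```

Emit:
move_arm([
  [0,0,0,0,0,-4,-1],
  [0,0,0,0,0,-8,-1],
  [0,0,0,0,0,-12,-1],
  [0,0,0,0,0,-14,-1],
  [0,0,0,0,0,-14,-1],
])

```text
time_s: 10.4
position: [0.4154, 0.279, 0.2768]
tool_rot: [[-0.984, 0.18, 0.007], [0.18, 0.984, 0.002], [-0.006, 0.004, -1.0]]
ft_force: [-0.0, 0.2, -1.7]
grip_width: 0.0265
gripper_force: 79.1
```

```bash
python3 - <<'E'
from h import *
W=env.get_image("wrist"); save(W,"w5.png")
print(np.array(env.tip_of("tube1",W)[0]["pixel"]))
s=toW(PS,SL)
print(s.round(4))
y=180+np.degrees(PS[2])
legs([(*s[4][:2],.24,y),(*s[4][:2],.150,y)])
legs([(*s[2][:2],.24,y)])
E
```

```text
[275.2 282.9]
[[ 0.5525 -0.0843  0.1297]
 [ 0.5499 -0.1423  0.1297]
 [ 0.5473 -0.2002  0.1297]
 [ 0.5447 -0.2581  0.1297]
 [ 0.5421 -0.3161  0.1297]]
now [0.4144 0.2786 0.2731] yaw 169.63 tilt 0.01 w 0.0269 f [-0.1 -0.  -1.2] t 10.5
-> (np.float64(0.5420817615716315), np.float64(-0.3160825698183497), 0.24, np.float64(177.4216899219113))
   az -2.6  tx -7.76 ty -18.73 tz 1.10
   az -2.6  tx -6.90 ty -19.06 tz 1.10
   az -2.6  tx -6.03 ty -19.36 tz 1.10
-> (np.float64(0.5420817615716315), np.float64(-0.3160825698183497), 0.15, np.float64(177.4216899219113))
   az -0.0  tx 0.00 ty 0.00 tz 9.00
now [0.4144 0.2786 0.2731] yaw 169.63 tilt 0.01 w 0.0269 f [-0.1 -0.  -1.2] t 10.5
-> (np.float64(0.5473), np.float64(-0.2002), 0.24, np.float64(177.4216899219113))
   az -2.6  tx -7.23 ty -14.90 tz 1.10
   az -2.6  tx -6.55 ty -15.21 tz 1.10
   az -2.6  tx -5.85 ty -15.49 tz 1.10
```

View pics/w5.png

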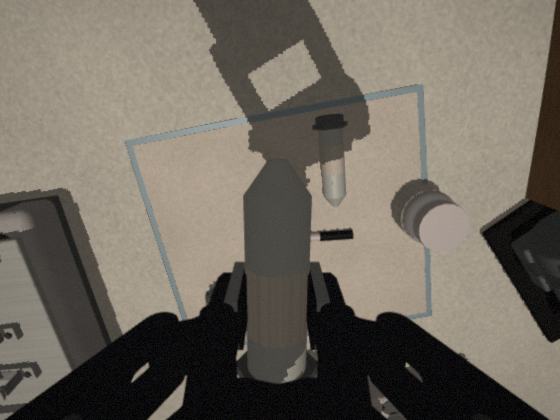

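Emit:
move_arm([
  [0,0,-0.5,-1.5,-3.7,0.2,-1],
  [0,0,-1,-3.1,-7.5,0.4,-1],
  [0,0,-1.5,-4.7,-11.2,0.6,-1],
  [0,0,-2,-6.2,-15,0.8,-1],
  [0,0,-2.6,-7.8,-18.7,1.1,-1],
])

```text
time_s: 11.0
position: [0.4573, 0.0792, 0.2609]
tool_rot: [[-0.991, 0.135, -0.003], [0.135, 0.991, 0.0], [0.003, -0.0, -1.0]]
ft_force: [0.9, -0.4, -0.5]
grip_width: 0.0265
gripper_force: 79.1
```

Emit:
move_arm([
  [0,0,-0.5,-1.4,-3.8,0.2,-1],
  [0,0,-1,-2.8,-7.6,0.4,-1],
  [0,0,-1.5,-4.1,-11.4,0.6,-1],
  [0,0,-2,-5.5,-15.3,0.8,-1],
  [0,0,-2.6,-6.9,-19.1,1.1,-1],
])

```text
time_s: 11.5
position: [0.4999, -0.1194, 0.2497]
tool_rot: [[-0.996, 0.09, -0.003], [0.09, 0.996, 0.001], [0.003, 0.001, -1.0]]
ft_force: [0.3, 0.4, -0.7]
grip_width: 0.0265
gripper_force: 79.1
```

Emit:
move_arm([
  [0,0,-0.5,-1.2,-4.5,0.2,-1],
  [0,0,-1,-2.4,-9,0.4,-1],
  [0,0,-1.5,-3.8,-13.5,0.6,-1],
  [0,0,-2,-5.2,-17,0.8,-1],
  [0,0,-2.6,-6,-19.4,1.1,-1],
])

```text
time_s: 12.0
position: [0.5423, -0.3188, 0.2378]
tool_rot: [[-0.999, 0.046, -0.003], [0.046, 0.999, 0.002], [0.003, 0.002, -1.0]]
ft_force: [-0.1, -0.5, -0.7]
grip_width: 0.0261
gripper_force: 79.2
```

Emit:
move_arm([
  [0,0,0,0,0,2,-1],
  [0,0,0,0,0,4.5,-1],
  [0,0,0,0,0,6.5,-1],
  [0,0,0,0,0,6.5,-1],
  [0,0,0,0,0,6.5,-1],
])

```text
time_s: 12.5
position: [0.5425, -0.3163, 0.1748]
tool_rot: [[-0.999, 0.045, -0.001], [0.045, 0.999, 0.001], [0.001, 0.001, -1.0]]
ft_force: [-0.2, -0.6, -0.2]
grip_width: 0.0262
gripper_force: 79.2
```

```bash
python3 - <<'E'
from h import *
W=env.get_image("wrist"); S=env.get_image("side"); C=env.get_image("scene")
def crop(im,c,w,h,s): 
    x,y=int(c[0]-w/2),int(c[1]-h/2); x=max(x,0);y=max(y,0); return cv2.resize(im["color"][y:y+h,x:x+w],(w*s,h*s),interpolation=cv2.INTER_CUBIC)
s=toW(PS,SL); q=proj(S,s[2:3])[0]; q2=proj(C,s[2:3])[0]
cv2.imwrite("pics/c1.png",np.vstack([cv2.resize(W["color"],(400,300)),np.hstack([crop(S,q,100,100,2),crop(C,q2,100,100,2)])])[:,:,::-1])
for im in(S,C):
    for a in env.tip_of("tube1",im): print(im["shot"],np.round(a["pixel"]),round(a["conf"],2),proj(im,[[*s[4][:2],.176]]).round())
legs([(*s[4][:2],.1375,180+np.degrees(PS[2])),(*s[4][:2],.1185,180+np.degrees(PS[2]))])
E
```

```text
14 [339. 312.] 0.72 [[295. 139.]]
14 [296. 136.] 0.57 [[295. 139.]]
14 [278. 273.] 0.57 [[295. 139.]]
14 [263. 161.] 0.52 [[295. 139.]]
15 [317. 270.] 0.82 [[212. 131.]]
15 [212. 128.] 0.63 [[212. 131.]]
15 [402. 270.] 0.6 [[212. 131.]]
15 [239. 118.] 0.43 [[212. 131.]]
now [ 0.5429 -0.3166  0.1762] yaw 177.43 tilt 0.09 w 0.0264 f [-0.5  0.  -0.2] t 12.8
-> (np.float64(0.5420817615716315), np.float64(-0.3160825698183497), 0.1375, np.float64(177.4216899219113))
   az 0.0  tx 0.08 ty 0.05 tz 3.87
-> (np.float64(0.5420817615716315), np.float64(-0.3160825698183497), 0.1185, np.float64(177.4216899219113))
   az -0.0  tx 0.00 ty 0.00 tz 1.90
```

View pics/c1.png

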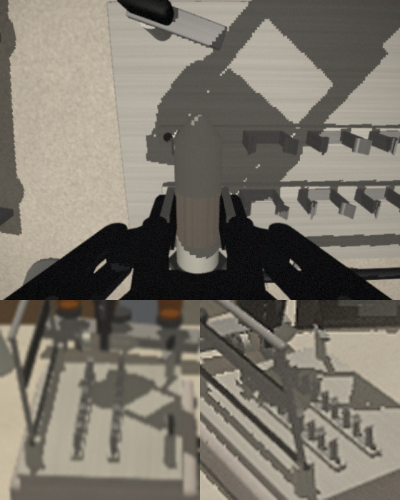

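Emit:
move_arm([
  [0,0,0,0,0,1.5,-1],
  [0,0,0,0,0,2.8,-1],
  [0,0,0,0,0,3.4,-1],
  [0,0,0,0,0,3.4,-1],
])

```text
time_s: 13.15
position: [0.5425, -0.3165, 0.1406]
tool_rot: [[-0.999, 0.045, -0.001], [0.045, 0.999, 0.001], [0.001, 0.0, -1.0]]
ft_force: [-0.0, -1.3, -0.3]
grip_width: 0.0265
gripper_force: 79.3
```

Emit:
move_arm([
  [0,0,0,0,0,0.3,-1],
  [0,0,0,0,0,0.6,-1],
  [0,0,0,0,0,0.9,-1],
])

```text
time_s: 13.45
position: [0.5436, -0.3172, 0.1345]
tool_rot: [[-0.999, 0.045, 0.004], [0.045, 0.999, -0.003], [-0.004, -0.003, -1.0]]
ft_force: [-0.4, 0.3, 9.8]
grip_width: 0.0269
gripper_force: 80.3
```

Emit:
move_arm([
  [0,0,0,0,0,0.3,-1],
  [0,0,0,0,0,0.6,-1],
])

```text
time_s: 13.65
position: [0.5436, -0.3171, 0.1282]
tool_rot: [[-0.999, 0.045, 0.004], [0.045, 0.999, -0.003], [-0.004, -0.003, -1.0]]
ft_force: [1.4, -0.2, 5.7]
grip_width: 0.0267
gripper_force: 80.1
```

Emit:
move_arm([
  [0,0,0,0,0,0.3,-1],
  [0,0,0,0,0,0.6,-1],
])

```text
time_s: 13.85
position: [0.543, -0.3167, 0.1207]
tool_rot: [[-0.999, 0.045, 0.001], [0.045, 0.999, -0.001], [-0.001, -0.001, -1.0]]
ft_force: [0.5, -0.9, -0.7]
grip_width: 0.0268
gripper_force: 79.5
```

Emit:
move_arm([
  [0,0,0,0,0,0.15,-1],
  [0,0,0,0,0,0.3,-1],
  [0,0,0,0,0,0.3,-1],
])

```text
time_s: 14.15
position: [0.5432, -0.3166, 0.1185]
tool_rot: [[-0.999, 0.045, 0.002], [0.045, 0.999, -0.001], [-0.002, -0.001, -1.0]]
ft_force: [1.0, 1.1, 8.5]
grip_width: 0.0262
gripper_force: 80.2
```

Emit:
move_arm([
  [0,0,0,0,0,0.2,-1],
  [0,0,0,0,0,0.2,-1],
])

```text
time_s: 14.35
position: [0.5434, -0.3167, 0.1182]
tool_rot: [[-0.999, 0.045, 0.003], [0.045, 0.999, -0.002], [-0.003, -0.002, -1.0]]
ft_force: [-1.0, 3.5, 19.9]
grip_width: 0.0268
gripper_force: 81.7
```

Emit:
move_arm([
  [0,0,0,0,0,-0.1,-0.1],
  [0,0,0,0,0,-0.1,-0.1],
  [0,0,0,0,0,-0.1,-0.1],
  [0,0,0,0,0,-0.1,-0.1],
])

```text
time_s: 14.75
position: [0.5425, -0.3164, 0.1158]
tool_rot: [[-0.999, 0.045, -0.001], [0.045, 0.999, 0.001], [0.001, 0.001, -1.0]]
ft_force: [-0.3, -0.6, 0.0]
grip_width: 0.0384
gripper_force: 0.0
```

Emit:
move_arm([
  [0,0,0,0,0,-3,-0.1],
  [0,0,0,0,0,-7,-0.1],
  [0,0,0,0,0,-11,-0.1],
  [0,0,0,0,0,-15,-0.1],
])

```text
time_s: 15.15
position: [0.5424, -0.3163, 0.2676]
tool_rot: [[-0.999, 0.045, -0.001], [0.045, 0.999, 0.001], [0.001, 0.0, -1.0]]
ft_force: [0.7, -0.1, 0.0]
grip_width: 0.0384
gripper_force: 0.0
```

```bash
python3 - <<'E'
from h import *
W=env.get_image("wrist")
s=toW(PS,SL); print("expect",proj(W,s[4:5]).round(1), [(np.round(a["pixel"],1).tolist(),round(a["conf"],2)) for a in env.tip_of("tube1",W)])
save(W,"w6.png")
S=env.get_image("scene"); tubes(S)
legs([(.55,.04,.27,137),(.575,.205,.10,97)])
E
```

```text
expect [[276.2 201.3]] [([273.1, 201.3], 0.95)]
conf 0.86 mid [0.5733 0.204 ] len 0.129 capdir -87.4 wl/wh 0.042 0.031 net [0.5715 0.2104] px [315. 268.]
conf 0.72 mid [0.3904 0.4558] len 0.053 capdir 11.7 wl/wh 0.033 0.037 net [0.4311 0.4311] px [442. 293.]
conf 0.57 mid [ 0.4452 -0.4984] len 0.150 capdir 5.8 wl/wh 0.033 0.053 net [ 0.4246 -0.4935] px [213. 144.]
now [ 0.5424 -0.3163  0.2652] yaw 177.42 tilt 0.11 w 0.0385 f [ 0.4  0.4 -0.2] t 15.4
-> (0.55, 0.04, 0.27, 137)
   az 20.2  tx 0.42 ty 17.81 tz -0.24
   az 20.2  tx 6.55 ty 16.57 tz -0.24
-> (0.575, 0.205, 0.1, 97)
   az 40.0  tx 9.42 ty 13.77 tz 17.00
```

View pics/w6.png

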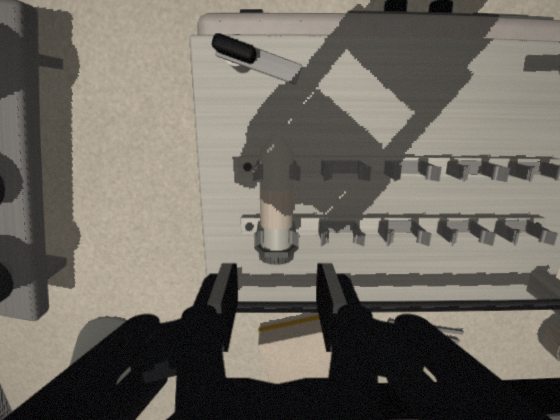

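Emit:
move_arm([
  [0,0,4,0.1,3.6,0,0.3],
  [0,0,8,0.2,7.2,0,0.3],
  [0,0,12,0.3,10.7,0,0.3],
  [0,0,16,0.3,14.3,0,0.3],
  [0,0,20.2,0.4,17.8,-0.2,0.3],
])

```text
time_s: 15.9
position: [0.546, -0.1368, 0.2663]
tool_rot: [[-0.921, 0.39, -0.004], [0.39, 0.921, 0.002], [0.004, 0.0, -1.0]]
ft_force: [0.4, -0.1, 0.6]
grip_width: 0.0555
gripper_force: 0.0
```

Emit:
move_arm([
  [0,0,4,1.3,3.3,0,0.3],
  [0,0,8,2.6,6.6,0,0.3],
  [0,0,12,3.9,10,0,0.3],
  [0,0,16,5.2,13.3,0,0.3],
  [0,0,20.2,6.5,16.6,0,0.3],
])

```text
time_s: 16.4
position: [0.5503, 0.0413, 0.2666]
tool_rot: [[-0.73, 0.684, -0.003], [0.684, 0.73, 0.001], [0.003, -0.002, -1.0]]
ft_force: [-0.3, 0.4, 0.1]
grip_width: 0.0557
gripper_force: 0.0
```

Emit:
move_arm([
  [0,0,8,2.2,3.2,2,0.3],
  [0,0,16,4.5,6.4,4,0.3],
  [0,0,24,6.5,9.5,7,0.3],
  [0,0,32,8,11.7,10,0.3],
  [0,0,40,9.4,13.8,13,0.3],
])

```text
time_s: 16.9
position: [0.5753, 0.2062, 0.1353]
tool_rot: [[-0.117, 0.993, -0.003], [0.993, 0.117, -0.0], [-0.0, -0.003, -1.0]]
ft_force: [0.8, 0.4, -0.0]
grip_width: 0.0556
gripper_force: 0.0
```

```bash
python3 - <<'E'
from h import *
W=env.get_image("wrist"); t=tubes(W); D=env.get_image("side"); tubes(D)
legs([(*t[0][0],.003,t[0][1]+180)])
E
```

```text
conf 0.59 mid [0.5747 0.204 ] len 0.123 capdir -83.4 wl/wh 0.028 0.041 net [0.5728 0.2057] px [276. 210.]
conf 0.94 mid [0.4202 0.4383] len 0.097 capdir 149.5 wl/wh 0.033 0.045 net [0.4315 0.4412] px [340. 342.]
conf 0.81 mid [0.574  0.1998] len 0.135 capdir -83.8 wl/wh 0.032 0.025 net [0.588  0.1995] px [280. 272.]
now [0.5766 0.2039 0.139 ] yaw 97.09 tilt 0.05 w 0.0554 f [-0.3 -0.6 -0.5] t 17.2
-> (np.float64(0.5746782034290624), np.float64(0.20404949270587605), 0.003, np.float64(96.64070474629021))
   az 0.4  tx 0.03 ty -0.19 tz 13.60
```

Emit:
move_arm([
  [0,0,0.4,0,-0.15,4.5,0.3],
  [0,0,0.4,0,-0.15,9,0.3],
  [0,0,0.4,0,-0.15,12,0.3],
  [0,0,0.4,0,-0.15,13.5,0.3],
  [0,0,0.4,0,-0.15,13.5,0.3],
])

```text
time_s: 17.7
position: [0.5744, 0.2034, 0.0023]
tool_rot: [[-0.115, 0.993, -0.002], [0.993, 0.115, -0.0], [-0.0, -0.002, -1.0]]
ft_force: [-0.0, -0.6, 0.4]
grip_width: 0.0555
gripper_force: 0.0
```

Emit:
move_arm([
  [0,0,0,0,0,0,-1],
  [0,0,0,0,0,0,-1],
  [0,0,0,0,0,0,-1],
  [0,0,0,0,0,0,-1],
  [0,0,0,0,0,0,-1],
], squeeze=80)

```text
time_s: 18.2
position: [0.5759, 0.2044, 0.0055]
tool_rot: [[-0.115, 0.993, 0.004], [0.993, 0.115, 0.0], [-0.0, 0.004, -1.0]]
ft_force: [-2.6, -1.5, 6.7]
grip_width: 0.0264
gripper_force: 78.4
```

Emit:
move_arm([
  [0,0,0,0,0,0,-1],
  [0,0,0,0,0,-2,-1],
  [0,0,0,0,0,-5,-1],
  [0,0,0,0,0,-9,-1],
  [0,0,0,0,0,-13,-1],
])

```text
time_s: 18.7
position: [0.5746, 0.2045, 0.1356]
tool_rot: [[-0.116, 0.993, 0.001], [0.993, 0.116, 0.0], [0.0, 0.001, -1.0]]
ft_force: [0.1, -0.3, -0.3]
grip_width: 0.0266
gripper_force: 78.8
```

Emit:
move_arm([
  [0,0,0,0,0,-4,-1],
  [0,0,0,0,0,-8,-1],
  [0,0,0,0,0,-12,-1],
  [0,0,0,0,0,-12,-1],
])

```text
time_s: 19.1
position: [0.5762, 0.2049, 0.2604]
tool_rot: [[-0.116, 0.993, 0.012], [0.993, 0.116, 0.002], [0.0, 0.012, -1.0]]
ft_force: [-0.6, -0.3, -0.7]
grip_width: 0.0265
gripper_force: 78.9
```

```bash
python3 - <<'E'
from h import *
W=env.get_image("wrist"); print([(np.round(a["pixel"]).tolist(),a["conf"]) for a in env.tip_of("tube1",W)[:2]])
s=toW(PS,SL); y=180+np.degrees(PS[2])
legs([(*s[2][:2],.25,y),(*s[2][:2],.140,y)])
E
```

```text
[([277.0, 284.0], 0.58)]
now [0.5747 0.2046 0.2544] yaw 96.63 tilt 0.12 w 0.0265 f [-0.5  0.4 -1.4] t 19.2
-> (np.float64(0.5473), np.float64(-0.2002), 0.25, np.float64(177.4216899219113))
   az -40.4  tx -19.94 ty -3.70 tz 0.22
   az -40.4  tx -12.79 ty -15.74 tz 0.22
-> (np.float64(0.5473), np.float64(-0.2002), 0.14, np.float64(177.4216899219113))
   az -0.0  tx 0.00 ty 0.00 tz 11.00
```

Emit:
move_arm([
  [0,0,-8,-4,-0.7,0,-1],
  [0,0,-16,-8,-1.5,0,-1],
  [0,0,-24,-12,-2.2,0,-1],
  [0,0,-32,-16,-3,0,-1],
  [0,0,-40.4,-19.9,-3.7,0.2,-1],
])

```text
time_s: 19.7
position: [0.5601, 0.0012, 0.2501]
tool_rot: [[-0.736, 0.677, -0.002], [0.677, 0.736, 0.001], [0.002, -0.001, -1.0]]
ft_force: [0.3, 0.1, -1.1]
grip_width: 0.0266
gripper_force: 78.9
```

Emit:
move_arm([
  [0,0,-8,-2.6,-3.1,0,-1],
  [0,0,-16,-5.1,-6.3,0,-1],
  [0,0,-24,-7.7,-9.4,0,-1],
  [0,0,-32,-10.2,-12.6,0,-1],
  [0,0,-40.4,-12.8,-15.7,0.2,-1],
])

```text
time_s: 20.2
position: [0.5467, -0.2009, 0.248]
tool_rot: [[-0.999, 0.039, -0.002], [0.039, 0.999, 0.001], [0.002, 0.001, -1.0]]
ft_force: [0.5, -0.0, -0.3]
grip_width: 0.0263
gripper_force: 78.8
```

Emit:
move_arm([
  [0,0,0,0,0,2.5,-1],
  [0,0,0,0,0,5,-1],
  [0,0,0,0,0,7.3,-1],
  [0,0,0,0,0,7.3,-1],
  [0,0,0,0,0,7.3,-1],
])

```text
time_s: 20.7
position: [0.5474, -0.1993, 0.1761]
tool_rot: [[-0.999, 0.045, -0.001], [0.045, 0.999, 0.001], [0.001, 0.001, -1.0]]
ft_force: [-0.2, -0.1, -1.4]
grip_width: 0.0263
gripper_force: 78.8
```

```bash
python3 - <<'E'
from h import *
W=env.get_image("wrist"); print([(np.round(a["pixel"]).tolist(),a["conf"]) for a in env.tip_of("tube1",W)[:2]]); save(W,"w7.png")
s=toW(PS,SL); y=180+np.degrees(PS[2])
legs([(*s[2][:2],.140,y)])
E
```

```text
[([277.0, 284.0], 0.91), ([90.0, 241.0], 0.58)]
now [ 0.548  -0.1996  0.1774] yaw 177.44 tilt 0.09 w 0.0264 f [ 0.1 -1.2 -1.1] t 20.8
-> (np.float64(0.5473), np.float64(-0.2002), 0.14, np.float64(177.4216899219113))
   az 0.0  tx 0.07 ty -0.06 tz 3.74
```

View pics/w7.png

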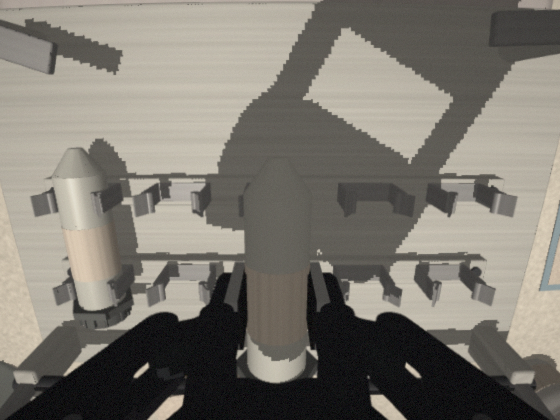

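Emit:
move_arm([
  [0,0,0,0,-0.05,1.5,-1],
  [0,0,0,0,-0.05,2.8,-1],
  [0,0,0,0,-0.05,3.5,-1],
  [0,0,0,0,-0.05,3.5,-1],
])

```text
time_s: 21.2
position: [0.5477, -0.2001, 0.1415]
tool_rot: [[-0.999, 0.045, -0.0], [0.045, 0.999, -0.0], [0.0, -0.0, -1.0]]
ft_force: [-0.8, -0.7, -0.5]
grip_width: 0.0267
gripper_force: 78.9
```

Emit:
move_arm([
  [0,0,0,0,0,0.3,-1],
  [0,0,0,0,0,0.6,-1],
  [0,0,0,0,0,0.9,-1],
])

```text
time_s: 21.5
position: [0.5487, -0.2007, 0.1344]
tool_rot: [[-0.999, 0.045, 0.004], [0.045, 0.999, -0.003], [-0.004, -0.003, -1.0]]
ft_force: [-0.0, -1.3, 10.2]
grip_width: 0.0262
gripper_force: 79.6
```

Emit:
move_arm([
  [0,0,0,0,0,0.3,-1],
  [0,0,0,0,0,0.6,-1],
  [0,0,0,0,0,0.9,-1],
  [0,0,0,0,0,1.2,-1],
])

```text
time_s: 21.9
position: [0.5479, -0.2003, 0.1207]
tool_rot: [[-0.999, 0.045, 0.001], [0.045, 0.999, -0.001], [-0.001, -0.001, -1.0]]
ft_force: [0.1, -1.7, -0.7]
grip_width: 0.0267
gripper_force: 79.0
```

Emit:
move_arm([
  [0,0,0,0,0,0.2,-1],
  [0,0,0,0,0,0.3,-1],
])

```text
time_s: 22.1
position: [0.5484, -0.2003, 0.1188]
tool_rot: [[-0.999, 0.045, 0.003], [0.045, 0.999, -0.001], [-0.003, -0.001, -1.0]]
ft_force: [-0.8, -0.3, 15.6]
grip_width: 0.0268
gripper_force: 80.3
```

Emit:
move_arm([
  [0,0,0,0,0,-0.1,-0.1],
  [0,0,0,0,0,-0.1,-0.1],
  [0,0,0,0,0,-0.1,-0.1],
  [0,0,0,0,0,-0.1,-0.1],
])

```text
time_s: 22.5
position: [0.5475, -0.1998, 0.118]
tool_rot: [[-0.999, 0.045, -0.001], [0.045, 0.999, 0.001], [0.001, 0.0, -1.0]]
ft_force: [-0.2, -0.7, -0.4]
grip_width: 0.0383
gripper_force: 0.0
```

Emit:
move_arm([
  [0,0,0,0,0,-3,-0.1],
  [0,0,0,0,0,-7,-0.1],
  [0,0,0,0,0,-11,-0.1],
  [0,0,0,0,0,-16,-0.1],
])

```text
time_s: 22.9
position: [0.547, -0.1996, 0.2787]
tool_rot: [[-0.999, 0.045, -0.003], [0.045, 0.999, 0.002], [0.003, 0.002, -1.0]]
ft_force: [0.9, -0.2, -0.7]
grip_width: 0.0382
gripper_force: 0.0
```

Emit:
move_arm([
  [0,0,0,0.5,4.6,-1,0],
  [0,0,0,1.5,9.2,-2,0],
  [0,0,0,2.5,13.8,-3,0],
  [0,0,0,3.5,18.2,-4,0.3],
  [0,0,0,4.5,22.7,-5,0.3],
])

```text
time_s: 23.4
position: [0.5121, 0.0305, 0.3286]
tool_rot: [[-0.999, 0.045, -0.0], [0.045, 0.999, 0.0], [0.0, 0.0, -1.0]]
ft_force: [1.3, 0.2, 0.6]
grip_width: 0.0557
gripper_force: 0.0
```

Emit:
move_arm([
  [0,0,0,1,4.8,0,0.3],
  [0,0,0,2,9.6,0,0.3],
  [0,0,0,3,14.4,0,0.3],
  [0,0,0,4,19.2,0,0.3],
  [0,0,0,5,23.8,0,0.3],
])

```text
time_s: 23.9
position: [0.4728, 0.2709, 0.3282]
tool_rot: [[-0.999, 0.045, -0.0], [0.045, 0.999, 0.0], [0.0, -0.0, -1.0]]
ft_force: [0.6, -0.7, -0.2]
grip_width: 0.0553
gripper_force: 0.0
```

Emit:
move_arm([
  [0,0,0,0,4.5,0,0.3],
  [0,0,0,0,9,0,0.3],
  [0,0,0,0,9,0,0.3],
  [0,0,0,0,9,0,0.3],
])

```text
time_s: 24.3
position: [0.4774, 0.3593, 0.3276]
tool_rot: [[-0.999, 0.043, -0.001], [0.043, 0.999, -0.001], [0.001, -0.001, -1.0]]
ft_force: [-0.6, -0.1, -0.5]
grip_width: 0.0558
gripper_force: 0.0
```

```bash
python3 - <<'E'
from h import *
W=env.get_image("wrist"); t=tubes(W); save(W,"w8.png")
j=env.outline_of("jar_a",W)[0]; print(j["bbox"])
a=env.tip_of("jar_a",W)[0]; print(at_z(W,a["pixel"],0))
legs([(*t[0][0],.10,t[0][1])])
E
```

```text
conf 0.63 mid [0.4311 0.4356] len 0.114 capdir 151.3 wl/wh 0.040 0.028 net [0.4324 0.4326] px [331. 131.]
conf 0.63 mid [ 0.5726 -0.0452] len 0.370 capdir -13.0 wl/wh 0.019 0.043 net [0.4324 0.4326] px [ 18. 241.]
[350.8, 182.2, 60.0, 56.7]
[0.49796636 0.45485435 0.        ]
now [0.4779 0.3577 0.3287] yaw 177.33 tilt 0.02 w 0.0553 f [0.1 1.2 0.7] t 24.6
-> (np.float64(0.4310774518071982), np.float64(0.4355783738672727), 0.1, np.float64(151.26062445088638))
   az 13.0  tx 2.52 ty 3.78 tz 11.43
   az 13.0  tx 3.31 ty 3.12 tz 11.43
```

View pics/w8.png

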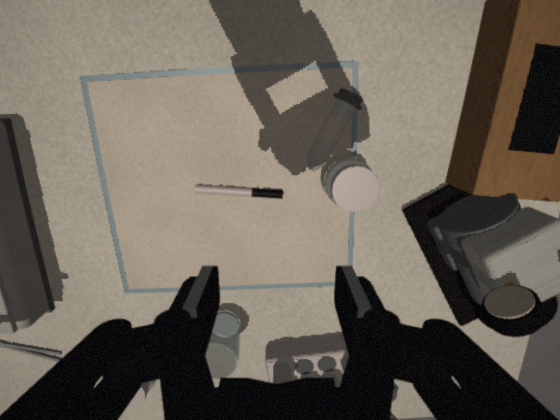

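Emit:
move_arm([
  [0,0,6,2.2,2.2,3,0.3],
  [0,0,13,4.4,4.4,6,0.3],
  [0,0,20,6.6,6.6,9,0.3],
  [0,0,26,8.6,8.6,12.5,0.3],
  [0,0,26,9.6,9.8,16,0.3],
])

```text
time_s: 25.05
position: [0.3849, 0.4615, 0.1677]
tool_rot: [[-0.877, 0.481, 0.001], [0.481, 0.877, 0.001], [-0.0, 0.001, -1.0]]
ft_force: [0.8, 0.9, 0.4]
grip_width: 0.0553
gripper_force: 0.0
```

Emit:
move_arm([
  [0,0,0,0,0,4,0.3],
  [0,0,0,0,0,6,0.3],
  [0,0,0,0,0,6,0.3],
])

```text
time_s: 25.35
position: [0.3854, 0.4596, 0.1059]
tool_rot: [[-0.878, 0.479, -0.004], [0.479, 0.878, -0.003], [0.002, -0.005, -1.0]]
ft_force: [-0.8, 0.3, 0.8]
grip_width: 0.0552
gripper_force: 0.0
```

```bash
python3 - <<'E'
from h import *
W=env.get_image("wrist"); t=tubes(W)
a=np.radians(t[0][1]); d=np.array([np.cos(a),np.sin(a)])
legs([(*(t[0][0]+.05*d),.007,t[0][1])])
E
```

```text
conf 0.74 mid [0.4307 0.4351] len 0.119 capdir 151.4 wl/wh 0.042 0.029 net [0.4319 0.4337] px [277. 280.]
now [0.3871 0.4611 0.11  ] yaw 151.38 tilt 0.15 w 0.0558 f [-0.8 -0.2 -0.2] t 25.5
-> (np.float64(0.38676304990728055), np.float64(0.45903115018488494), 0.007, np.float64(151.43988347101055))
   az -0.1  tx -0.07 ty -0.19 tz 10.30
```

Emit:
move_arm([
  [0,0,0,0,-0.15,4,0.3],
  [0,0,0,0,-0.15,8,0.3],
  [0,0,0,0,-0.15,10.1,0.3],
  [0,0,0,0,-0.15,10.1,0.3],
])

```text
time_s: 25.9
position: [0.3852, 0.459, 0.0063]
tool_rot: [[-0.878, 0.479, -0.002], [0.479, 0.878, -0.002], [0.001, -0.002, -1.0]]
ft_force: [0.7, -0.5, 0.2]
grip_width: 0.0555
gripper_force: 0.0
```

Emit:
move_arm([
  [0,0,0,0,0,0,-1],
  [0,0,0,0,0,0,-1],
  [0,0,0,0,0,0,-1],
  [0,0,0,0,0,0,-1],
  [0,0,0,0,0,0,-1],
], squeeze=40)

```text
time_s: 26.4
position: [0.3866, 0.4604, 0.0096]
tool_rot: [[-0.878, 0.478, 0.004], [0.478, 0.878, 0.003], [-0.002, 0.004, -1.0]]
ft_force: [-0.2, -0.7, 8.0]
grip_width: 0.0377
gripper_force: 39.8
```

Emit:
move_arm([
  [0,0,0,0.5,0,-0.8,-1],
  [0,0,0,1,-1.5,-1,-1],
  [0,0,0,1.5,-3,-1,-1],
  [0,0,0,2,-4.5,-1,-1],
  [0,0,0,2,-6,-1,-1],
])

```text
time_s: 26.9
position: [0.3383, 0.4165, 0.0183]
tool_rot: [[-0.879, 0.478, 0.001], [0.478, 0.879, 0.001], [-0.0, 0.001, -1.0]]
ft_force: [0.7, -1.1, -1.1]
grip_width: 0.0378
gripper_force: 40.1
```

Emit:
move_arm([
  [0,0,0,0,-1.5,0,-1],
  [0,0,0,0,-2.5,0.5,-1],
  [0,0,0,0,-2.5,0.9,-1],
  [0,0,0,0,-2.5,0.9,-1],
])

```text
time_s: 27.3
position: [0.3264, 0.394, 0.0095]
tool_rot: [[-0.878, 0.478, -0.001], [0.478, 0.878, -0.002], [0.0, -0.002, -1.0]]
ft_force: [-5.4, -7.6, 14.1]
grip_width: 0.0378
gripper_force: 41.0
```

Emit:
move_arm([
  [0,0,0,0,0,0,0.3],
  [0,0,0,0,0,0,0.3],
  [0,0,0,0,0,0,0.3],
  [0,0,0,0,0,-3,0.3],
  [0,0,0,0,0,-7,0.3],
])

```text
time_s: 27.8
position: [0.3266, 0.3941, 0.0778]
tool_rot: [[-0.878, 0.478, -0.003], [0.478, 0.878, -0.002], [0.002, -0.004, -1.0]]
ft_force: [0.4, 0.6, 0.8]
grip_width: 0.0559
gripper_force: 0.0
```

Emit:
move_arm([
  [0,0,0,-2,0,-2,0.3],
  [0,0,0,-5,0,-3,0.3],
  [0,0,0,-5,0,-3,0.3],
])

```text
time_s: 28.1
position: [0.3742, 0.3703, 0.1099]
tool_rot: [[-0.877, 0.48, 0.004], [0.48, 0.877, 0.002], [-0.003, 0.004, -1.0]]
ft_force: [0.5, 0.3, -0.0]
grip_width: 0.0557
gripper_force: 0.0
```

```bash
python3 - <<'E'
from h import *
W=env.get_image("wrist"); t=tubes(W); save(W,"w9.png")
legs([(*t[0][0],.004,t[0][1])])
E
```

```text
conf 0.63 mid [0.3723 0.3689] len 0.116 capdir 150.8 wl/wh 0.042 0.029 net [0.3692 0.369 ] px [273. 216.]
now [0.3706 0.3706 0.1079] yaw 151.41 tilt 0.06 w 0.0553 f [ 0.3 -0.2  0.7] t 28.2
-> (np.float64(0.37232528168766144), np.float64(0.3688670248166983), 0.004, np.float64(150.75012640939218))
   az 0.7  tx -0.23 ty -0.07 tz 10.39
```

View pics/w9.png

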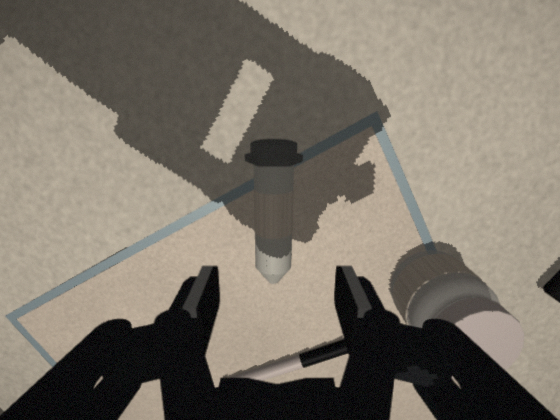

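Emit:
move_arm([
  [0,0,0.6,0,-0.1,4,0.3],
  [0,0,0.6,0,-0.1,8,0.3],
  [0,0,0.6,0,-0.1,10.3,0.3],
  [0,0,0.6,0,-0.1,10.3,0.3],
])

```text
time_s: 28.65
position: [0.3683, 0.3691, 0.0023]
tool_rot: [[-0.874, 0.487, -0.006], [0.487, 0.874, -0.004], [0.004, -0.006, -1.0]]
ft_force: [-0.9, -0.2, 0.8]
grip_width: 0.0555
gripper_force: 0.0
```

Emit:
move_arm([
  [0,0,0,0,0,0,-1],
  [0,0,0,0,0,0,-1],
  [0,0,0,0,0,0,-1],
  [0,0,0,0,0,0,-1],
  [0,0,0,0,0,0,-1],
], squeeze=80)

```text
time_s: 29.15
position: [0.3711, 0.3704, 0.0068]
tool_rot: [[-0.873, 0.487, 0.002], [0.487, 0.873, 0.002], [-0.001, 0.003, -1.0]]
ft_force: [-1.7, 0.9, 6.1]
grip_width: 0.0261
gripper_force: 78.8
```

Emit:
move_arm([
  [0,0,0,0,0,0,-1],
  [0,0,0,0,0,-2,-1],
  [0,0,0,0,0,-5,-1],
  [0,0,0,0,0,-9,-1],
  [0,0,0,0,0,-13,-1],
])

```text
time_s: 29.65
position: [0.3704, 0.3696, 0.1373]
tool_rot: [[-0.873, 0.488, 0.0], [0.488, 0.873, 0.0], [-0.0, 0.0, -1.0]]
ft_force: [1.1, 0.5, -0.5]
grip_width: 0.0259
gripper_force: 78.8
```

Emit:
move_arm([
  [0,0,0,0,0,-4,-1],
  [0,0,0,0,0,-8,-1],
  [0,0,0,0,0,-12,-1],
  [0,0,0,0,0,-12,-1],
])

```text
time_s: 30.05
position: [0.3719, 0.3706, 0.2612]
tool_rot: [[-0.873, 0.487, 0.01], [0.487, 0.873, 0.006], [-0.006, 0.01, -1.0]]
ft_force: [0.1, 0.4, -1.1]
grip_width: 0.0261
gripper_force: 78.8
```

```bash
python3 - <<'E'
from h import *
W=env.get_image("wrist"); print([(np.round(a["pixel"]).tolist(),a["conf"]) for a in env.tip_of("tube1",W)[:2]])
s=toW(PS,SL); y=180+np.degrees(PS[2])
legs([(*s[0][:2],.25,y)])
E
```

```text
[([277.0, 293.0], 0.63)]
now [0.3705 0.3697 0.256 ] yaw 150.82 tilt 0.1 w 0.0266 f [-0.   0.  -0.7] t 30.1
-> (np.float64(0.5525182384283686), np.float64(-0.08431743018165026), 0.25, np.float64(177.4216899219113))
   az -13.3  tx -19.01 ty -15.38 tz 0.30
   az -13.3  tx -14.96 ty -19.34 tz 0.30
```

```bash
python3 - <<'E'
from h import *
W=env.get_image("wrist"); o=env.observe(); p=np.array(o["position"]);R=np.array(o["tool_rot"])
m=env.outline_of("tube1",W); print([(a["conf"],a["bbox"]) for a in m[:2]])
for zc in(.009,.0115,.014):
  for nm,pts in (("origin",[[0,0,-zc]]),("cap outer top edge",[[.0565,0,-zc-.016]]),("cap/flange top edge",[[.0425,0,-zc-.018]]),("tip(if up)",[[.0575,0,-zc]]),("shoulder",[[.0425,0,-zc-.0145]])):
    print(zc,nm,proj(W,np.array(pts)@R.T+p).round(1).tolist())
im=W["color"][100:420,180:380]; cv2.imwrite("pics/w10.png",cv2.resize(im,None,fx=1.8,fy=1.8,interpolation=cv2.INTER_CUBIC)[:,:,::-1])
E
```

```text
[(0.66, [275.8, 275.5, 100.8, 217.6])]
0.009 origin [[275.6, 287.7]]
0.009 cap outer top edge [[275.4, 175.3]]
0.009 cap/flange top edge [[275.4, 213.3]]
0.009 tip(if up) [[275.4, 165.1]]
0.009 shoulder [[275.4, 210.5]]
0.0115 origin [[275.6, 290.6]]
0.0115 cap outer top edge [[275.4, 176.7]]
0.0115 cap/flange top edge [[275.4, 215.5]]
0.0115 tip(if up) [[275.4, 166.2]]
0.0115 shoulder [[275.4, 212.5]]
0.014 origin [[275.6, 293.5]]
0.014 cap outer top edge [[275.3, 178.1]]
0.014 cap/flange top edge [[275.4, 217.7]]
0.014 tip(if up) [[275.4, 167.3]]
0.014 shoulder [[275.4, 214.6]]
```

View pics/w10.png

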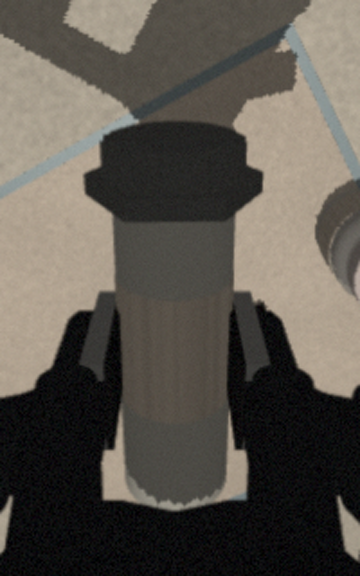

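Emit:
move_arm([
  [0,0,-3,-3.8,-3.1,0,-1],
  [0,0,-6,-7.6,-6.2,0,-1],
  [0,0,-9,-11.4,-9.2,0,-1],
  [0,0,-11,-15.2,-12.3,0,-1],
  [0,0,-13.3,-19,-15.4,0.3,-1],
])

```text
time_s: 30.75
position: [0.4615, 0.1408, 0.2514]
tool_rot: [[-0.962, 0.272, -0.002], [0.272, 0.962, -0.0], [0.002, -0.001, -1.0]]
ft_force: [0.9, 0.9, 0.0]
grip_width: 0.0262
gripper_force: 78.8
```

Emit:
move_arm([
  [0,0,-3,-3,-3.9,0,-1],
  [0,0,-6,-6,-7.7,0,-1],
  [0,0,-9,-9,-11.6,0,-1],
  [0,0,-11,-12,-15.5,0,-1],
  [0,0,-13.3,-14.8,-19.3,0.3,-1],
])

```text
time_s: 31.25
position: [0.5512, -0.0855, 0.2481]
tool_rot: [[-0.999, 0.044, -0.002], [0.044, 0.999, 0.001], [0.002, 0.001, -1.0]]
ft_force: [1.8, -0.3, -0.3]
grip_width: 0.0263
gripper_force: 78.8
```

Emit:
move_arm([
  [0,0,0,0,0,2.5,-1],
  [0,0,0,0,0,5,-1],
  [0,0,0,0,0,7.3,-1],
  [0,0,0,0,0,7.3,-1],
  [0,0,0,0,0,7.3,-1],
])

```text
time_s: 31.75
position: [0.5509, -0.0834, 0.1761]
tool_rot: [[-0.999, 0.045, -0.001], [0.045, 0.999, 0.001], [0.001, 0.0, -1.0]]
ft_force: [0.8, -0.5, -0.4]
grip_width: 0.0265
gripper_force: 78.9
```

```bash
python3 - <<'E'
from h import *
s=toW(PS,SL); y=180+np.degrees(PS[2])
legs([(s[0][0]-.002,s[0][1],.140,y)])
E
```

```text
now [ 0.5509 -0.0834  0.1761] yaw 177.43 tilt 0.08 w 0.0265 f [ 0.8 -0.5 -0.4] t 31.8
-> (np.float64(0.5505182384283686), np.float64(-0.08431743018165026), 0.14, np.float64(177.4216899219113))
   az 0.0  tx 0.04 ty -0.09 tz 3.61
```

Emit:
move_arm([
  [0,0,0,0,-0.1,1.5,-1],
  [0,0,0,0,-0.1,2.8,-1],
  [0,0,0,0,-0.1,3.3,-1],
  [0,0,0,0,-0.1,3.3,-1],
])

```text
time_s: 32.15
position: [0.5512, -0.0845, 0.1438]
tool_rot: [[-0.999, 0.045, 0.001], [0.045, 0.999, -0.0], [-0.001, -0.0, -1.0]]
ft_force: [0.2, 0.3, -0.8]
grip_width: 0.0264
gripper_force: 78.8
```

Emit:
move_arm([
  [0,0,0,0,0,0.3,-1],
  [0,0,0,0,0,0.6,-1],
  [0,0,0,0,0,0.9,-1],
])

```text
time_s: 32.45
position: [0.5523, -0.085, 0.1364]
tool_rot: [[-0.999, 0.045, 0.005], [0.045, 0.999, -0.002], [-0.005, -0.002, -1.0]]
ft_force: [0.3, -0.8, 11.3]
grip_width: 0.0265
gripper_force: 79.9
```

Emit:
move_arm([
  [0,0,0,0,0,0.3,-1],
  [0,0,0,0,0,0.6,-1],
  [0,0,0,0,0,0.9,-1],
  [0,0,0,0,0,1.1,-1],
])

```text
time_s: 32.85
position: [0.5512, -0.0846, 0.1237]
tool_rot: [[-0.999, 0.045, 0.001], [0.045, 0.999, -0.001], [-0.001, -0.001, -1.0]]
ft_force: [-0.1, -0.7, -0.2]
grip_width: 0.0262
gripper_force: 79.1
```

Emit:
move_arm([
  [0,0,0,0,0,0.2,-1],
  [0,0,0,0,0,0.3,-1],
])

```text
time_s: 33.05
position: [0.5507, -0.0845, 0.1207]
tool_rot: [[-0.999, 0.045, -0.0], [0.045, 0.999, -0.0], [0.0, -0.0, -1.0]]
ft_force: [-6.3, -0.8, 10.7]
grip_width: 0.0263
gripper_force: 79.6
```

Emit:
move_arm([
  [0,0,0,0,0,0.1,-1],
  [0,0,0,0,0,0.2,-1],
])

```text
time_s: 33.25
position: [0.5505, -0.0845, 0.1199]
tool_rot: [[-0.999, 0.045, -0.0], [0.045, 0.999, -0.001], [0.0, -0.001, -1.0]]
ft_force: [-11.3, -0.8, 21.6]
grip_width: 0.0262
gripper_force: 80.8
```

Emit:
move_arm([
  [0,0,0,0,0,-0.2,-0.1],
  [0,0,0,0,0,-0.2,-0.1],
  [0,0,0,0,0,-0.2,-0.1],
  [0,0,0,0,0,-0.2,-0.1],
])

```text
time_s: 33.65
position: [0.5509, -0.0843, 0.12]
tool_rot: [[-0.999, 0.045, -0.001], [0.045, 0.999, 0.0], [0.001, 0.0, -1.0]]
ft_force: [0.3, 0.6, 0.4]
grip_width: 0.0381
gripper_force: 0.0
```

Emit:
move_arm([
  [0,0,0,0,0,-3,-0.1],
  [0,0,0,0.5,-1,-7,-0.1],
  [0,0,0,2,-4,-11,-0.1],
  [0,0,0,4,-8,-13,-0.1],
  [0,0,0,5,-11.5,-15,-0.1],
])

```text
time_s: 34.15
position: [0.4947, -0.1981, 0.2718]
tool_rot: [[-0.999, 0.044, 0.001], [0.044, 0.999, -0.001], [-0.001, -0.001, -1.0]]
ft_force: [0.6, -0.4, -0.0]
grip_width: 0.0384
gripper_force: 0.0
```

```bash
python3 - <<'E'
from h import *
np.set_printoptions(precision=3,suppress=True)
W=env.get_image("wrist"); s=toW(PS,SL)
print("expect",proj(W,s[[0,2,4]]).round(1).tolist(),[(np.round(a["pixel"],1).tolist(),round(a["conf"],2)) for a in env.tip_of("tube1",W)]); save(W,"w11.png")
pts={"gl":[-.118,.145,.185],"gr":[-.118,-.145,.185],"barshut":[-.085,0,.151],"baropen":[.095+.18*.227,0,.151+.18*.974]}
for k,v in pts.items(): print(k,toW(PS,v).round(4))
S=env.get_image("scene");D=env.get_image("side")
print([(np.round(a["pixel"]),a["conf"]) for a in env.tip_of("frame_bar",S)[:2]],proj(S,toW(PS,pts["baropen"])),[(np.round(a["pixel"]),a["conf"]) for a in env.tip_of("frame_bar",D)[:2]],proj(D,toW(PS,pts["baropen"])))
for n in("beaker","jar_a"): print(n,[(np.round(a["pixel"]),round(a["conf"],2)) for a in env.tip_of(n,S)[:1]])
legs([])
print(env.observe()["q"])
E
```

```text
expect [[397.4, 253.1], [276.4, 253.4], [155.5, 253.1]] [([395.7, 254.0], 0.92), ([152.3, 251.6], 0.82), ([275.6, 251.8], 0.74)]
gl [[ 0.436 -0.05   0.185]]
gr [[ 0.423 -0.34   0.185]]
barshut [[ 0.462 -0.196  0.151]]
baropen [[ 0.683 -0.206  0.326]]
[(array([188., 106.]), 0.74)] [[182.097 109.624]] [(array([260., 114.]), 0.64)] [[250.438 111.826]]
beaker [(array([276., 321.]), 0.64)]
jar_a [(array([414., 319.]), 0.77)]
now [ 0.496 -0.196  0.27 ] yaw 177.51 tilt 0.1 w 0.0385 f [-0.1 -0.4  0.3] t 34.5
[ -34.289   18.741   72.689    0.007   88.669 -121.798]
```

View pics/w11.png

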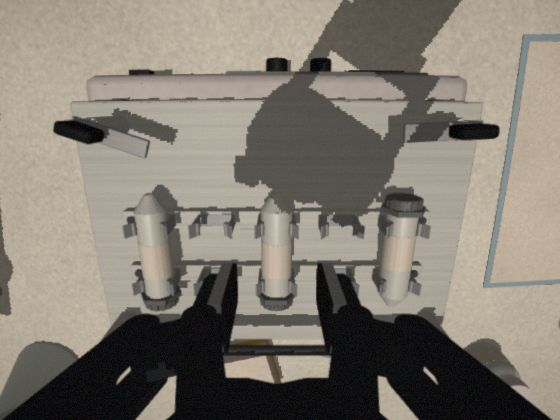

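```bash
cat >> h.py <<'E'
def barpt(th,y=0): return toW(PS,[.095-.18*np.cos(th),y,.151+.18*np.sin(th)])[0]
def barang(obs,y=0):
    ths=np.linspace(-.1,1.9,401); e=[sum(np.linalg.norm(proj(im,barpt(t,y))[0]-px)**2 for im,px in obs) for t in ths]
    i=int(np.argmin(e)); return ths[i],np.sqrt(e[i])
def tbang(im,side):
    s=1 if side=="left" else -1; r=[]
    for a in env.tip_of("turnbutton_%s_tip"%side,im)[:3]:
        ths=np.linspace(0,1.62,163)
        e=[np.linalg.norm(proj(im,toW(PS,[-.118+.044*np.sin(t),s*(.145-.044*np.cos(t)),.163]))[0]-a["pixel"]) for t in ths]
        i=int(np.argmin(e)); r.append((round(ths[i],2),round(e[i],1),round(a["conf"],2)))
    return r
E
python3 - <<'E'
from h import *
S=env.get_image("scene");D=env.get_image("side");W=env.get_image("wrist")
g=lambda im:env.tip_of("frame_bar",im)[0]["pixel"]
print(barang([(S,g(S))]),barang([(D,g(D))]),barang([(S,g(S)),(D,g(D))]))
for s in("left","right"): print(s,tbang(W,s),tbang(S,s),tbang(D,s))
b=barpt(1.72,.058); print(b)
legs([(.52,-.19,.42,87.4),(b[0],b[1],.41,87.4)])
E
```

```text
(np.float64(1.7449999999999999), np.float64(0.18833382030285045)) (np.float64(1.675), np.float64(3.7772875217829793)) (np.float64(1.7149999999999999), np.float64(4.716615817823414))
left [(np.float64(0.05), np.float64(2.3), 0.7)] [(np.float64(0.0), np.float64(2.6), 0.42)] [(np.float64(0.44), np.float64(0.2), 0.41)]
right [(np.float64(0.38), np.float64(0.9), 0.66)] [(np.float64(0.35), np.float64(3.1), 0.44)] [(np.float64(1.33), np.float64(24.3), 0.72), (np.float64(1.36), np.float64(23.9), 0.55)]
[ 0.67154299 -0.14773594  0.32900016]
now [ 0.4958 -0.1971  0.2703] yaw 177.42 tilt 0.0 w 0.0384 f [ 0.2 -0.3  0.3] t 35.2
-> (0.52, -0.19, 0.42, 87.4)
   az 30.0  tx -0.79 ty 0.27 tz -4.99
   az 30.0  tx -0.55 ty 0.63 tz -4.99
   az 30.0  tx -0.16 ty 0.82 tz -4.99
-> (np.float64(0.6715429869748476), np.float64(-0.1477359367638924), 0.41, 87.4)
   az -0.0  tx 4.91 ty 14.95 tz 1.00
```

Emit:
move_arm([
  [0,0,7,-0.2,0,-2,0.3],
  [0,0,15,-0.4,0.1,-4,0.3],
  [0,0,23,-0.6,0.2,-5,0.3],
  [0,0,30,-0.8,0.3,-5,0.3],
])

```text
time_s: 35.6
position: [0.5044, -0.1947, 0.322]
tool_rot: [[-0.84, 0.543, 0.003], [0.543, 0.84, -0.002], [-0.003, 0.0, -1.0]]
ft_force: [0.1, 0.1, -0.2]
grip_width: 0.0556
gripper_force: 0.0
```

Emit:
move_arm([
  [0,0,7,-0.2,0.2,-2,0.3],
  [0,0,15,-0.4,0.4,-4,0.3],
  [0,0,23,-0.5,0.5,-5,0.3],
  [0,0,30,-0.5,0.6,-5,0.3],
])

```text
time_s: 36.0
position: [0.5118, -0.1923, 0.3719]
tool_rot: [[-0.456, 0.89, 0.003], [0.89, 0.456, -0.002], [-0.003, 0.002, -1.0]]
ft_force: [-0.9, 0.1, 0.4]
grip_width: 0.0552
gripper_force: 0.0
```

Emit:
move_arm([
  [0,0,7,0,0.2,-2,0.3],
  [0,0,15,0,0.4,-4,0.3],
  [0,0,23,-0.1,0.6,-5,0.3],
  [0,0,30,-0.2,0.8,-5,0.3],
])

```text
time_s: 36.4
position: [0.5197, -0.1903, 0.422]
tool_rot: [[0.051, 0.999, 0.003], [0.999, -0.05, -0.002], [-0.001, 0.003, -1.0]]
ft_force: [1.6, 0.2, -0.7]
grip_width: 0.0561
gripper_force: 0.0
```

Emit:
move_arm([
  [0,0,0,1.2,3.7,0,0.3],
  [0,0,0,2.5,7.5,0,0.3],
  [0,0,0,3.7,11,0,0.3],
  [0,0,0,4.9,14,0,0.3],
  [0,0,0,4.9,14,0,0.3],
])

```text
time_s: 36.9
position: [0.6646, -0.1464, 0.4167]
tool_rot: [[0.042, 0.999, -0.004], [0.999, -0.042, 0.002], [0.002, -0.004, -1.0]]
ft_force: [-0.2, -1.1, -0.7]
grip_width: 0.0554
gripper_force: 0.0
```

```bash
python3 - <<'E'
from h import *
W=env.get_image("wrist"); o=env.observe()
for n in("frame_bar","frame"):
    for a in env.outline_of(n,W)[:3]: print(n,round(a["conf"],2),np.round(a["bbox"]))
print([(np.round(a["pixel"]),round(a["conf"],2)) for a in env.tip_of("frame_bar",W)])
# profile: pixel columns of dark/bright along tool y direction through where bar is predicted
for th in(1.6,1.65,1.7,1.75,1.8):
    print(th,proj(W,[barpt(th,y) for y in(0,.058,.09,.12,.15)]).round().tolist())
g=cv2.cvtColor(W["color"],cv2.COLOR_RGB2GRAY)
for y in(.09,.12):
    q=proj(W,[barpt(t,y) for t in np.arange(1.5,1.9,.01)]); print(y,[int(g[int(b),int(a)]) if 0<=int(b)<420 and 0<=int(a)<560 else -1 for a,b in q])
print(W["color"].shape,-W["R"].T@W["t"]); legs([])
E
```

```text
frame_bar 0.93 [273. 214.  34. 340.]
frame_bar 0.71 [177. 212. 231. 344.]
frame 0.61 [273. 214.  32. 340.]
[(array([276., 290.]), 0.94)]
1.6 [[259.0, 291.0], [258.0, 223.0], [257.0, 180.0], [256.0, 137.0], [256.0, 91.0]]
1.65 [[270.0, 291.0], [270.0, 223.0], [270.0, 180.0], [270.0, 137.0], [269.0, 91.0]]
1.7 [[281.0, 291.0], [282.0, 222.0], [282.0, 180.0], [283.0, 137.0], [283.0, 91.0]]
1.75 [[292.0, 290.0], [294.0, 222.0], [295.0, 180.0], [295.0, 137.0], [296.0, 91.0]]
1.8 [[303.0, 289.0], [305.0, 221.0], [307.0, 179.0], [308.0, 137.0], [309.0, 91.0]]
0.09 [171, 169, 166, 136, 140, 163, 171, 179, 175, 175, 170, 44, 23, 20, 4, 18, 56, 56, 62, 62, 59, 61, 69, 135, 162, 175, 173, 170, 173, 174, 178, 173, 175, 176, 173, 173, 173, 172, 169, 179]
0.12 [80, 81, 81, 79, 81, 80, 81, 84, 81, 78, 82, 27, 25, 11, 3, 12, 55, 58, 63, 66, 60, 58, 53, 75, 137, 168, 169, 173, 178, 171, 171, 178, 175, 171, 169, 175, 176, 176, 168, 171]
(420, 560, 3) [ 0.66809118 -0.06649028  0.55871199]
now [ 0.6607 -0.1479  0.4211] yaw 87.39 tilt 0.05 w 0.0555 f [-0.   0.3 -0. ] t 37.1
```

Emit:
move_arm([
  [0,0,0,0,0.2,4,0.3],
  [0,0,0,0,0.2,8,0.3],
  [0,0,0,0,0.2,10.5,0.3],
  [0,0,0,0,0.2,10.5,0.3],
])

```text
time_s: 37.5
position: [0.6616, -0.1477, 0.313]
tool_rot: [[0.046, 0.999, -0.006], [0.999, -0.046, 0.002], [0.002, -0.006, -1.0]]
ft_force: [0.5, -0.9, -0.3]
grip_width: 0.0558
gripper_force: 0.0
```

Emit:
move_arm([
  [0,0,0,0,0,0,-1],
  [0,0,0,0,0,0,-1],
  [0,0,0,0,0,0,-1],
  [0,0,0,0,0,0,-1],
  [0,0,0,0,0,0,-1],
], squeeze=25)

```text
time_s: 38.0
position: [0.6639, -0.1478, 0.3175]
tool_rot: [[0.045, 0.999, 0.004], [0.999, -0.045, -0.002], [-0.002, 0.004, -1.0]]
ft_force: [0.0, 0.1, 5.7]
grip_width: 0.0113
gripper_force: 24.4
```

Emit:
move_arm([
  [0,0,0,0,0,0,-1],
  [0,0,0,0,0,0,-1],
])

```text
time_s: 38.2
position: [0.6639, -0.1479, 0.3174]
tool_rot: [[0.045, 0.999, 0.004], [0.999, -0.045, -0.002], [-0.002, 0.004, -1.0]]
ft_force: [1.6, -1.4, 5.9]
grip_width: 0.0107
gripper_force: 24.4
```

Bar is held (11 mm opening). Swing along the arc.

Emit:
move_arm([
  [0,0,0,0,-0.9,0,-1],
  [0,0,0,0,-1.9,-0.1,-1],
  [0,0,0,0,-2.8,0,-1],
  [0,0,0,0,-3.75,0,-1],
])

```text
time_s: 38.6
position: [0.6267, -0.1462, 0.3175]
tool_rot: [[0.045, 0.999, 0.006], [0.999, -0.045, -0.002], [-0.002, 0.006, -1.0]]
ft_force: [2.1, -0.2, 7.9]
grip_width: 0.0111
gripper_force: 25.4
```

Emit:
move_arm([
  [0,0,0,0,-0.9,0.1,-1],
  [0,0,0,0,-1.85,0.3,-1],
  [0,0,0,0,-2.8,0.5,-1],
  [0,0,0,0,-3.7,0.8,-1],
])

```text
time_s: 39.0
position: [0.5895, -0.1444, 0.3089]
tool_rot: [[0.045, 0.999, 0.004], [0.999, -0.045, -0.001], [-0.001, 0.004, -1.0]]
ft_force: [4.8, -0.4, 0.2]
grip_width: 0.011
gripper_force: 25.1
```

Emit:
move_arm([
  [0,0,0,0,-1.75,0.7,-1],
  [0,0,0,0,-3.4,1.5,-1],
  [0,0,0,0,-5,2.6,-1],
  [0,0,0,0,-6.45,3.75,-1],
])

```text
time_s: 39.4
position: [0.5247, -0.1414, 0.2708]
tool_rot: [[0.045, 0.999, 0.004], [0.999, -0.045, -0.001], [-0.001, 0.004, -1.0]]
ft_force: [1.2, -0.7, 1.4]
grip_width: 0.0105
gripper_force: 25.5
```

```bash
python3 - <<'E'
from h import *
legs([])
D=env.get_image("side"); print([barang([(D,a["pixel"])]) for a in env.tip_of("frame_bar",D)[:2]])
o=env.observe()["position"]; c=toW([0,0,-PS[2]],np.array(o)-[PS[0],PS[1],0])[0]; print(c-[.095,0,.151],np.hypot(c[0]-.095,c[2]+.015-.151))
E
```

```text
now [ 0.5247 -0.1414  0.2708] yaw 87.43 tilt 0.22 w 0.0105 f [ 1.2 -0.7  1.4] t 39.4
[(np.float64(0.05499999999999999), np.float64(22.586825861138156)), (np.float64(0.8300000000000001), np.float64(0.41771764142458656))]
[-0.12177041  0.05770517  0.11858524] 0.1807568825110604
```

Tracking well (θ ≈ 0.83). Continue to shut.

Emit:
move_arm([
  [0,0,0,0,-1.35,1.35,-1],
  [0,0,0,0,-2.5,2.8,-1],
  [0,0,0,0,-3.5,4.4,-1],
  [0,0,0,0,-4.4,6.05,-1],
])

```text
time_s: 39.9
position: [0.4815, -0.1395, 0.2101]
tool_rot: [[0.045, 0.999, 0.002], [0.999, -0.045, -0.001], [-0.001, 0.002, -1.0]]
ft_force: [3.0, -0.2, 0.7]
grip_width: 0.0107
gripper_force: 26.2
```

Emit:
move_arm([
  [0,0,0,0,-0.4,1,-1],
  [0,0,0,0,-0.7,2,-1],
  [0,0,0,0,-1,3,-1],
  [0,0,0,0,-1.2,3.9,-1],
])

```text
time_s: 40.3
position: [0.469, -0.1389, 0.1698]
tool_rot: [[0.045, 0.999, 0.001], [0.999, -0.045, -0.0], [-0.0, 0.001, -1.0]]
ft_force: [0.6, 0.9, 1.6]
grip_width: 0.0112
gripper_force: 26.9
```

Emit:
move_arm([
  [0,0,0,0,-0.1,0.9,-1],
  [0,0,0,0,-0.25,1.8,-1],
  [0,0,0,0,-0.35,2.6,-1],
  [0,0,0,0,-0.35,3.1,-1],
])

```text
time_s: 40.7
position: [0.4657, -0.1388, 0.1388]
tool_rot: [[0.045, 0.999, 0.001], [0.999, -0.045, -0.0], [-0.0, 0.001, -1.0]]
ft_force: [2.5, 1.3, 1.0]
grip_width: 0.011
gripper_force: 27.2
```

Emit:
move_arm([
  [0,0,0,0,0,0.15,-1],
  [0,0,0,0,0,0.3,-1],
  [0,0,0,0,0,0.3,-1],
])

```text
time_s: 41.0
position: [0.4657, -0.1388, 0.1364]
tool_rot: [[0.045, 0.999, 0.001], [0.999, -0.045, -0.0], [-0.0, 0.001, -1.0]]
ft_force: [6.0, 0.4, -1.4]
grip_width: 0.0109
gripper_force: 26.8
```

Emit:
move_arm([
  [0,0,0,0,0,0.15,-1],
  [0,0,0,0,0,0.3,-1],
])

```text
time_s: 41.2
position: [0.4657, -0.1389, 0.1346]
tool_rot: [[0.045, 0.999, 0.002], [0.999, -0.045, -0.001], [-0.001, 0.002, -1.0]]
ft_force: [-2.2, 4.7, 26.2]
grip_width: 0.0107
gripper_force: 29.4
```

Emit:
move_arm([
  [0,0,0,0,0,-0.3,-0.2],
  [0,0,0,0,0,-0.3,-0.2],
  [0,0,0,0,0,-0.3,-0.2],
  [0,0,0,0,0,-0.3,-0.2],
])

```text
time_s: 41.6
position: [0.4648, -0.1386, 0.136]
tool_rot: [[0.045, 0.999, -0.001], [0.999, -0.045, 0.0], [0.0, -0.001, -1.0]]
ft_force: [-0.5, 0.9, 0.6]
grip_width: 0.0341
gripper_force: 0.0
```

Emit:
move_arm([
  [0,0,0,0,0,-3,-0.2],
  [0,0,0,0,0,-7,-0.2],
  [0,0,0,0,0,-11,-0.2],
  [0,0,0,0,0,-12.5,-0.2],
])

```text
time_s: 42.0
position: [0.4658, -0.1391, 0.2648]
tool_rot: [[0.045, 0.999, 0.004], [0.999, -0.045, -0.003], [-0.003, 0.004, -1.0]]
ft_force: [-0.1, 0.1, -0.7]
grip_width: 0.034
gripper_force: 0.0
```

Emit:
move_arm([
  [0,0,0,3,-1,0,-0.2],
  [0,0,0,6,-2.3,0,-0.2],
  [0,0,0,8.7,-3.4,0,-0.2],
  [0,0,0,8.7,-3.4,0,-0.2],
  [0,0,0,8.7,-3.4,0,-0.2],
])

```text
time_s: 42.5
position: [0.4352, -0.0502, 0.2613]
tool_rot: [[0.044, 0.999, -0.0], [0.999, -0.044, -0.0], [-0.0, -0.0, -1.0]]
ft_force: [0.2, -0.3, -0.6]
grip_width: 0.034
gripper_force: 0.0
```

```bash
python3 - <<'E'
from h import *
D=env.get_image("side");W=env.get_image("wrist");S=env.get_image("scene")
for im in(D,S): print([(barang([(im,a["pixel"])]),round(a["conf"],2)) for a in env.tip_of("frame_bar",im)[:3]])
for s in("left","right"): print(s,tbang(W,s),tbang(S,s))
for n,y in(("left",.145),("right",-.145)):
    print([(at_z(W,a["pixel"],.174).round(4),round(a["conf"],2)) for a in env.tip_of("turnbutton_%s_grip"%n,W)[:2]],toW(PS,[-.118,y,.174]).round(4))
legs([])
E
```

```text
[((np.float64(-0.02500000000000001), np.float64(0.7883822587692171)), 0.83)]
[((np.float64(0.024999999999999994), np.float64(0.07038073142267624)), 0.79), ((np.float64(-0.1), np.float64(36.75100725316714)), 0.22)]
left [(np.float64(0.09), np.float64(0.6), 0.76), (np.float64(0.0), np.float64(49.2), 0.28)] [(np.float64(0.0), np.float64(2.5), 0.44)]
right [] [(np.float64(0.3), np.float64(1.3), 0.57)]
[(array([ 0.436 , -0.0501,  0.174 ]), 0.74)] [[ 0.4359 -0.05    0.174 ]]
[] [[ 0.4229 -0.3397  0.174 ]]
now [ 0.4352 -0.0504  0.2613] yaw 87.41 tilt 0.01 w 0.0341 f [-0.8  0.4 -1.7] t 43.0
```

Emit:
move_arm([
  [0,0,-3,0,0,3,-0.2],
  [0,0,-3,0,0,6.5,-0.2],
  [0,0,-3,0,0,9.3,-0.2],
  [0,0,-3,0,0,9.3,-0.2],
])

```text
time_s: 43.45
position: [0.4336, -0.0497, 0.1658]
tool_rot: [[-0.007, 1.0, -0.006], [1.0, 0.007, 0.002], [0.003, -0.006, -1.0]]
ft_force: [-0.5, 0.1, 0.3]
grip_width: 0.0341
gripper_force: 0.0
```

Emit:
move_arm([
  [0,0,0,0,0,0,-1],
  [0,0,0,0,0,0,-1],
  [0,0,0,0,0,0,-1],
  [0,0,0,0,0,0,-1],
  [0,0,0,0,0,0,-1],
], squeeze=25)

```text
time_s: 43.95
position: [0.4365, -0.0506, 0.1698]
tool_rot: [[-0.007, 1.0, 0.004], [1.0, 0.007, -0.001], [-0.001, 0.004, -1.0]]
ft_force: [5.3, 1.1, 7.0]
grip_width: 0.0089
gripper_force: 32.1
```

Emit:
move_arm([
  [0,0,-7,0,0,0,-1],
  [0,0,-14,0,0,0,-1],
  [0,0,-21,0,0,0,-1],
  [0,0,-29,0,0,0,-1],
])

```text
time_s: 44.35
position: [0.4364, -0.0507, 0.1698]
tool_rot: [[-0.496, 0.868, 0.004], [0.868, 0.496, -0.002], [-0.003, 0.003, -1.0]]
ft_force: [4.0, -0.2, 7.6]
grip_width: 0.0093
gripper_force: 32.3
```

Emit:
move_arm([
  [0,0,-7,0,0,0,-1],
  [0,0,-14,0,0,0,-1],
  [0,0,-21,0,0,0,-1],
  [0,0,-29,0,0,0,-1],
])

```text
time_s: 44.75
position: [0.4363, -0.0508, 0.1698]
tool_rot: [[-0.855, 0.519, 0.004], [0.519, 0.855, -0.002], [-0.004, 0.0, -1.0]]
ft_force: [3.2, -0.4, 7.2]
grip_width: 0.009
gripper_force: 32.3
```

Emit:
move_arm([
  [0,0,-7,0,0,0,-1],
  [0,0,-14,0,0,0,-1],
  [0,0,-21,0,0,0,-1],
  [0,0,-29.5,0,0,0,-1],
  [0,0,-29.5,0,0,0,-1],
])

```text
time_s: 45.25
position: [0.4363, -0.0509, 0.1698]
tool_rot: [[-0.999, 0.032, 0.004], [0.032, 0.999, -0.002], [-0.004, -0.002, -1.0]]
ft_force: [2.4, -1.2, 7.1]
grip_width: 0.009
gripper_force: 32.3
```

Emit:
move_arm([
  [0,0,0,0,0,0,-0.2],
  [0,0,0,0,0,0,-0.2],
  [0,0,0,0,0,0,-0.2],
  [0,0,0,0,0,0,-0.2],
])

```text
time_s: 45.65
position: [0.4349, -0.0502, 0.1682]
tool_rot: [[-0.999, 0.036, -0.001], [0.036, 0.999, 0.0], [0.001, 0.0, -1.0]]
ft_force: [-0.1, -0.5, 0.2]
grip_width: 0.034
gripper_force: 0.0
```

Emit:
move_arm([
  [0,0,0,0,0,-3,-0.2],
  [0,0,0,0,0,-7,-0.2],
  [0,0,0,0,0,-10,-0.2],
  [0,0,0,0,0,-10,-0.2],
])

```text
time_s: 46.05
position: [0.4363, -0.0506, 0.2718]
tool_rot: [[-0.999, 0.036, 0.007], [0.036, 0.999, -0.003], [-0.007, -0.002, -1.0]]
ft_force: [0.9, 0.6, -1.2]
grip_width: 0.0341
gripper_force: 0.0
```

```bash
python3 - <<'E'
from h import *
W=env.get_image("wrist");S=env.get_image("scene")
for s in("left","right"): print(s,tbang(W,s),tbang(S,s))
legs([(.4229,-.3397,.27,68)])
E
```

```text
left [(np.float64(1.57), np.float64(0.2), 0.69)] [(np.float64(1.49), np.float64(1.7), 0.55)]
right [] [(np.float64(0.3), np.float64(0.1), 0.56)]
now [ 0.4348 -0.0501  0.2673] yaw 177.92 tilt 0.14 w 0.0341 f [-0.3  0.4 -0.1] t 46.4
-> (0.4229, -0.3397, 0.27, 68)
   az 36.6  tx 0.05 ty -9.66 tz -0.09
   az 36.6  tx -5.73 ty -7.78 tz -0.09
   az 36.6  tx -9.24 ty -2.82 tz -0.09
```

Emit:
move_arm([
  [0,0,7,0,-2,0,-0.2],
  [0,0,14,0,-4,0,-0.2],
  [0,0,21,0,-6,0,-0.2],
  [0,0,29,0,-8,0,-0.2],
  [0,0,36.6,0,-9.7,0,-0.2],
])

```text
time_s: 46.85
position: [0.4314, -0.148, 0.2675]
tool_rot: [[-0.777, 0.63, -0.001], [0.63, 0.777, 0.001], [0.002, -0.0, -1.0]]
ft_force: [-0.1, -0.5, 0.4]
grip_width: 0.0344
gripper_force: 0.0
```

Emit:
move_arm([
  [0,0,7,-1.1,-1.6,0,-0.2],
  [0,0,14,-2.3,-3.1,0,-0.2],
  [0,0,21,-3.4,-4.7,0,-0.2],
  [0,0,29,-4.6,-6.2,0,-0.2],
  [0,0,36.6,-5.7,-7.8,0,-0.2],
])

```text
time_s: 47.35
position: [0.4272, -0.2444, 0.2675]
tool_rot: [[-0.249, 0.969, -0.001], [0.969, 0.249, 0.001], [0.001, -0.001, -1.0]]
ft_force: [0.7, 0.9, 0.5]
grip_width: 0.0342
gripper_force: 0.0
```

Emit:
move_arm([
  [0,0,7,-1.8,-0.6,0,-0.2],
  [0,0,14,-3.7,-1.1,0,-0.2],
  [0,0,21,-5.5,-1.7,0,-0.2],
  [0,0,29,-7.4,-2.3,0,-0.2],
  [0,0,36.6,-9.2,-2.8,0,-0.2],
])

```text
time_s: 47.85
position: [0.4234, -0.3405, 0.2673]
tool_rot: [[0.378, 0.926, -0.001], [0.926, -0.378, 0.001], [0.001, -0.002, -1.0]]
ft_force: [0.5, -0.0, 0.1]
grip_width: 0.0341
gripper_force: 0.0
```

Emit:
move_arm([
  [0,0,0,0,0,0,-0.2],
  [0,0,0,0,0,0,-0.2],
])

```text
time_s: 48.05
position: [0.4236, -0.3395, 0.2675]
tool_rot: [[0.37, 0.929, -0.001], [0.929, -0.37, 0.002], [0.001, -0.001, -1.0]]
ft_force: [0.2, 0.7, 0.5]
grip_width: 0.034
gripper_force: 0.0
```

```bash
python3 - <<'E'
from h import *
W=env.get_image("wrist")
print(tbang(W,"right"),[(at_z(W,a["pixel"],.174).round(4),round(a["conf"],2)) for a in env.tip_of("turnbutton_right_grip",W)[:2]])
# fin direction from dark pixels near the pivot
g=cv2.cvtColor(W["color"],cv2.COLOR_RGB2GRAY); c=proj(W,toW(PS,[-.118,-.145,.185]))[0]
r=45; x0,y0=int(c[0]-r),int(c[1]-r); ys,xs=np.nonzero(g[y0:y0+2*r,x0:x0+2*r]<45)
P=np.array([at_z(W,(x+x0,y+y0),.185)[:2] for x,y in zip(xs,ys)]); m=P.mean(0); v=np.linalg.svd(P-m,full_matrices=False)
print(len(P),m,np.degrees(np.arctan2(v[2][0][1],v[2][0][0])),v[1]/np.sqrt(len(P)))
legs([(.4229,-.3397,.168,68)])
E
```

```text
[(np.float64(0.31), np.float64(2.2), 0.78)] [(array([ 0.4213, -0.3398,  0.174 ]), 0.68)]
597 [ 0.42302591 -0.33516069] -91.38336640436394 [0.01377301 0.01035874]
now [ 0.4238 -0.339   0.2682] yaw 68.26 tilt 0.03 w 0.0342 f [-0.1 -0.5  0. ] t 48.2
-> (0.4229, -0.3397, 0.168, 68)
   az 0.3  tx -0.10 ty -0.05 tz 10.02
```

Emit:
move_arm([
  [0,0,0,-0.1,-0.05,3,-0.2],
  [0,0,0,-0.1,-0.05,6.5,-0.2],
  [0,0,0,-0.1,-0.05,9.9,-0.2],
  [0,0,0,-0.1,-0.05,9.9,-0.2],
])

```text
time_s: 48.6
position: [0.4217, -0.3384, 0.1659]
tool_rot: [[0.371, 0.929, -0.005], [0.929, -0.371, 0.006], [0.004, -0.007, -1.0]]
ft_force: [-0.7, 0.5, 0.4]
grip_width: 0.0341
gripper_force: 0.0
```

Emit:
move_arm([
  [0,0,0,0,0,0,-1],
  [0,0,0,0,0,0,-1],
  [0,0,0,0,0,0,-1],
  [0,0,0,0,0,0,-1],
  [0,0,0,0,0,0,-1],
], squeeze=25)

```text
time_s: 49.1
position: [0.4233, -0.3409, 0.1714]
tool_rot: [[0.372, 0.928, 0.002], [0.928, -0.372, -0.003], [-0.002, 0.003, -1.0]]
ft_force: [-1.1, 2.3, 7.4]
grip_width: 0.0091
gripper_force: 30.7
```

Emit:
move_arm([
  [0,0,7,0,0,0,-1],
  [0,0,14,0,0,0,-1],
  [0,0,21,0,0,0,-1],
  [0,0,28,0,0,0,-1],
  [0,0,35,0,0,0,-1],
])

```text
time_s: 49.6
position: [0.4232, -0.3408, 0.1713]
tool_rot: [[0.84, 0.543, 0.002], [0.543, -0.84, -0.002], [0.0, 0.003, -1.0]]
ft_force: [-2.0, 2.1, 8.3]
grip_width: 0.0092
gripper_force: 30.8
```

Emit:
move_arm([
  [0,0,7,0,0,0,-1],
  [0,0,14,0,0,0,-1],
  [0,0,21,0,0,0,-1],
  [0,0,28,0,0,0,-1],
  [0,0,36,0,0,0,-1],
])

```text
time_s: 50.1
position: [0.4232, -0.3407, 0.1714]
tool_rot: [[0.998, -0.055, 0.002], [-0.055, -0.998, -0.002], [0.002, 0.002, -1.0]]
ft_force: [-2.3, 2.8, 8.5]
grip_width: 0.009
gripper_force: 30.8
```

Emit:
move_arm([
  [0,0,0,0,0,0,-1],
  [0,0,0,0,0,0,-1],
])

```text
time_s: 50.3
position: [0.4232, -0.3407, 0.1713]
tool_rot: [[0.999, -0.05, 0.002], [-0.05, -0.999, -0.002], [0.002, 0.002, -1.0]]
ft_force: [-2.2, 3.1, 7.7]
grip_width: 0.0091
gripper_force: 30.8
```

Emit:
move_arm([
  [0,0,0,0,0,0,-0.2],
  [0,0,0,0,0,0,-0.2],
  [0,0,0,0,0,0,-0.2],
  [0,0,0,0,0,0,-0.2],
])

```text
time_s: 50.7
position: [0.4229, -0.3406, 0.1693]
tool_rot: [[0.999, -0.05, 0.0], [-0.05, -0.999, -0.0], [0.0, 0.0, -1.0]]
ft_force: [0.2, 0.5, 0.3]
grip_width: 0.034
gripper_force: 0.0
```

Emit:
move_arm([
  [0,0,0,0,0,-3,-0.2],
  [0,0,0,0,0,-7,-0.2],
  [0,0,0,0,0,-11,-0.2],
  [0,0,0,0,0,-15,-0.2],
  [0,0,0,0,0,-19,-0.2],
])

```text
time_s: 51.2
position: [0.4227, -0.3403, 0.3611]
tool_rot: [[0.999, -0.05, 0.0], [-0.05, -0.999, -0.0], [0.0, 0.0, -1.0]]
ft_force: [-0.1, -0.6, -0.2]
grip_width: 0.0341
gripper_force: 0.0
```

Emit:
move_arm([
  [0,0,0,-4,0,-2,-0.2],
  [0,0,0,-8,0,-2,-0.2],
  [0,0,0,-10,0,-2,-0.2],
  [0,0,0,-10,0,-2,-0.2],
])

```text
time_s: 51.6
position: [0.3213, -0.3354, 0.38]
tool_rot: [[0.999, -0.052, 0.0], [-0.052, -0.999, -0.001], [0.0, 0.001, -1.0]]
ft_force: [0.7, -0.1, -0.7]
grip_width: 0.0338
gripper_force: 0.0
```

```bash
python3 - <<'E'
from h import *
W=env.get_image("wrist");S=env.get_image("scene");D=env.get_image("side")
for s in("left","right"): print(s,tbang(W,s),tbang(S,s),tbang(D,s))
for im in(W,D,S): print("bar",[(barang([(im,a["pixel"])]),round(a["conf"],2)) for a in env.tip_of("frame_bar",im)[:2]])
s=toW(PS,SL)[[0,2,4]]
for im in(D,S): print(proj(im,s).round().tolist(),[(np.round(a["pixel"]).tolist(),round(a["conf"],2)) for a in env.tip_of("tube1",im)])
for n in("beaker","jar_a"): print(n,[(np.round(a["pixel"]).tolist(),round(a["conf"],2)) for a in env.tip_of(n,S)[:1]],[np.round(a["bbox"]) for a in env.outline_of(n,S)[:1]])
legs([])
E
```

```text
left [] [(np.float64(1.62), np.float64(3.5), 0.5)] [(np.float64(1.62), np.float64(2.8), 0.58)]
right [] [(np.float64(1.62), np.float64(2.3), 0.39)] [(np.float64(1.62), np.float64(1.1), 0.58), (np.float64(0.98), np.float64(49.6), 0.49)]
bar []
bar [((np.float64(-0.09000000000000001), np.float64(0.33392685956788165)), 0.83), ((np.float64(-0.1), np.float64(31.30571153244638)), 0.34)]
bar [((np.float64(-0.015), np.float64(1.7475800181474646)), 0.93), ((np.float64(-0.1), np.float64(229.98698365885303)), 0.26)]
[[291.0, 184.0], [293.0, 166.0], [295.0, 151.0]] [([294.0, 153.0], 0.73), ([292.0, 165.0], 0.54), ([290.0, 183.0], 0.49), ([293.0, 150.0], 0.26)]
[[253.0, 177.0], [232.0, 160.0], [214.0, 144.0]] [([253.0, 177.0], 0.51), ([215.0, 143.0], 0.46)]
beaker [([279.0, 318.0], 0.84)] [array([277., 305.,  32.,  45.])]
jar_a [([411.0, 319.0], 0.96)] [array([416., 308.,  35.,  47.])]
now [ 0.323  -0.3355  0.3793] yaw -2.88 tilt 0.0 w 0.034 f [-0.7  1.3 -0.9] t 52.5
```

```bash
python3 -c "
from h import *
print(env.close_job())"
```

```text
the job is handed in; nothing more can be done
None
```

The job is handed in with no verdict shown: all three tubes are pressed home (slots 1, 3 and 5), the frame was shut and then both turnbuttons turned square over its bar, with the beaker and jar still standing.

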